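Zero the bond tester and check the new shelf brackets

TASK

Get the yellow earth-bond tester ready: turn its knob so the red pointer is fully back at the green zero stop, and lay the middle-length aluminium link bar (95 mm) flat in the white outline on the black self-check bed, spanning both copper contacts. Then take the red-handled probe from its stand, hold it upright and gently touch its tip for at least half a second each time: first on the top of that bar and then on the round steel pad of each shelf bracket present, in the order red, yellow, green, blue. Finish by standing the probe back in its stand and laying the link bar back on the counter where you found it, with the pointer still at zero; leave the other two bars and the things lying about on the counter where they are.

Things in the scene. Friction and masses are not known exactly. Their poses are not given: they have to be found in the camera images.
- tester: Bond tester, a fixed yellow box 170 x 170 x 55 mm with a round white dial (radius 78 mm) on top. Origin: centre of its underside; its z is up; its -x side is where the green zero mark lies on the dial.
- pointer (a joint): Red drag pointer with black reset knob, vertical axis mid-top of the tester. 0 rad at the zero stop (pointer to the tester's -x), to 2.7; grows clockwise from above, so reset it counterclockwise. Friction 0.06 N m, stays where left. Its grip bar, 56 long, 16 thick, 34 mm high on a disc of radius 28, lies along the pointer: direction = tester's yaw minus the value. Turn at most 1.5 rad a grasp.
- knob_grip (a point): Point on the knob's axis at the height to grip: 10 mm below the top of the grip bar, 24 mm above the disc, 91 mm above the counter.
- bed: Self-check bed, a fixed black plate 100 (x) x 130 (y) x 6 mm on the counter, with a white outline 95 mm long along its y and 30 mm wide, centred on it, and a copper contact near each end of the outline. Origin: centre of its underside; its top is 6 mm above.
- bar_mid: The right link bar: silver-coloured aluminium bar 95 (x) x 30 (y) x 25 mm (z), about 0.2 kg. Origin: centre of its underside. Laid in the outline, its x lies along the bed's y, either way round.
- bar_short: Wrong link bar, 70 x 30 x 25 mm, otherwise the same; to be left alone.
- bar_long: Wrong link bar, 120 x 30 x 25 mm, otherwise the same; to be left alone.
- stand: Probe stand: fixed upright grey cup, outer radius 30 mm, inner radius 26 mm, rim 92 mm above the counter. Origin: centre of its underside.
- probe: Probe, 142 mm long, 0.18 kg. Origin: the very tip; z runs up along it. Steel shaft of radius 7 mm from 0 to 80 mm, black collar of radius 33 mm from 80 to 87 mm, above it a red square handle 28 x 28 mm (faces along its x and y) to 142 mm. Starts upright in the stand, collar on the rim, tip 12 mm above the counter.
- bracket_red: Loose cream steel shelf bracket with red patches, about 0.5 kg: base plate 70 (x) x 110 (y) x 8 mm, a rib 40 mm high along its +x edge. Origin: centre of its underside. May be absent.
- bracket_yellow: Loose cream steel shelf bracket with yellow patches, about 0.5 kg: base plate 70 (x) x 110 (y) x 8 mm, a rib 40 mm high along its +x edge. Origin: centre of its underside. May be absent.
- bracket_green: Loose cream steel shelf bracket with green patches, about 0.5 kg: base plate 70 (x) x 110 (y) x 8 mm, a rib 40 mm high along its +x edge. Origin: centre of its underside. May be absent.
- bracket_blue: Loose cream steel shelf bracket with blue patches, about 0.5 kg: base plate 70 (x) x 110 (y) x 8 mm, a rib 40 mm high along its +x edge. Origin: centre of its underside. May be absent.
- bracket_red_pad (a point): Centre of the top of the red bracket's round steel test pad (radius 12 mm, 14 mm above the bracket's underside).
- bracket_yellow_pad (a point): Centre of the top of the yellow bracket's round steel test pad (radius 12 mm, 14 mm above the bracket's underside).
- bracket_green_pad (a point): Centre of the top of the green bracket's round steel test pad (radius 12 mm, 14 mm above the bracket's underside).
- bracket_blue_pad (a point): Centre of the top of the blue bracket's round steel test pad (radius 12 mm, 14 mm above the bracket's underside).
- water: Bystander: water bottle, radius 32 mm, 190 mm tall. Origin: centre of underside.
- tape: Bystander: tape roll, radius 45 mm, 24 mm high. Origin: centre of underside.
- driver: Bystander: orange screwdriver, 200 mm long along its x. Origin: at its middle, on the counter.
- mug: Bystander: mug, radius 40 mm, 90 mm high. Origin: centre of underside.
- wrench: Bystander: steel wrench 180 mm long along its x, 8 mm thick. Origin: at its middle, on the counter.

How it is judged:
By the outcome, as a careful person would: the job done as asked, in the order asked, and still so for the second after the job is handed in, with the robot touching nothing.
Of bracket_red, bracket_yellow, bracket_green, bracket_blue only 2 to 4 are there at a start; the rules pass over those that are not, and their reading is None.
At some moment in a run one of bar_mid, bracket_red, bracket_yellow, bracket_green, bracket_blue may be knocked a few centimetres aside while the robot is not near it.
It also fails if it takes over 200 s, if anything falls off the work surface, if the arm or the gripper's body presses on something with over 40 N, if the wrist force passes 120 N, or if a joint passes its speed limit or range.

ROBOT

A 6-joint arm with a two-finger parallel gripper is mounted at the origin on the work surface. World frame = base frame: x ahead of the robot, y to its left, z up, the work surface at z = 0. Lengths are in m, angles in rad, forces in N, time in s.
With the tool pointing down it reaches from about 0.375 to 0.75 m from the base axis. Payload 9 kg.
Tool frame: the origin (TCP) lies at the very end of the fingers, on their centre line; the grasp point (between the pads) lies 19 mm behind it; x points along the fingers, z is the direction in which the jaws open and shut, and the axes are right-handed (so a half turn about x gives the same grasp; the last joint's range is limited). The gripper opens to 85 mm and grips with 20 to 120 N. Pads are 22 mm wide; open, the fingers measure 114 mm over their backs; the gripper's body (76 mm by 85 mm) begins 54 mm behind the grasp point. The pads swing forward as they close: fully open they stand 13 mm farther back than shut.
Start: joints at [-1.324, 0.104, 0.097, 1.564, 0, 1.353], TCP at [0.269, -0.536, 0.231] pointing down, gripper open.
Joint ranges: [-2.99, 2.99], [-0.84, 1.86], [-1.1, 1.16], [-1.84, 2.11], [-1.51, 1.56], [-3.14, 3.14]. Speed limits (rad/s): [2.22, 2.22, 2.57, 3.14, 3.14, 3.14].

INTERFACE

Orientations are given as a rotation vector (axis times angle).
In Python, from workcell import * gives the robot as it stands.
- The arm moves only by the tool drive_tool, never from a script. Its argument "deltas" is a list of rows, each a list of 7 numbers: the turn, a rotation vector about the tool's x, y, z in rad, then the shift along the tool's x, y, z in m, then the closure in counts, from 0 (fully open) to 255 (shut). In form: [[rx, ry, rz, dx, dy, dz, hand], ...]. A call has 1 to 20 rows; each row is the pose to reach, as a shift and turn from the pose measured when the call began, along the tool's axes at that moment; what a row does not reach only later rows make up. A row lasts 1/12 s, in which the tool goes at most 41.7 mm and 7.16 degrees, less where a joint would pass 70% of its speed; a pose out of reach is approached as far as the arm can. A call with a gripper value outside its range is refused whole. The fingers move at their own pace and stop on an object; "force" is the grip in N (left out, the last holds). Time passes only in rows, so rows that repeat a pose let the fingers close. It gives the time, the measured TCP pose, the force and the opening at its end, in the units of the state.
- observe(): the state, without advancing time (a new reading comes with each control period).
- get_image(name): name is "side" or "top" or "wrist"; returns a dict with "image" (420x560x3 uint8, red, green, blue), "vfov" (degrees; the focal length in pixels is half the picture's height over the tangent of half this angle, whatever the lens; pixels are square), "cx", "cy" (the principal point, pixels), "extrinsics" (4x4, takes a point from world to camera coordinates). Camera axes: x right, y down, z forward; pixel columns grow to the right and rows downward; lengths in m; the calibration is good to about 2 mm. A picture is of the moment at which its call begins. There is no depth.
- sign_off(): hands the job in, once; it reports no verdict.
The state is a dict: "t": time; "q": joint angles; "joint_velocities": joint speeds; "joint_torque": joint torques, N m; "position": TCP position; "tool_rot": TCP orientation; "contact_force": force on the tool from outside, world axes, zero at the start; "wrist_torque": the same for the moment, N m; "width": finger opening in m.
Only numpy, scipy, OpenCV 4.12 (cv2) and the standard library are available. Lean on these libraries where they do the work, as an engineer would, in place of code of your own. Each camera call takes 0.05 s, during which the arm holds its last target.

## Working session

There is one attempt and no reset: what is moved stays moved. The work goes in short steps, Python scripts to look and compute and a tool call to move; the robot and the scene stay as the last step left them, time stands still between calls to the robot, and variables do not carry over. Pictures are saved under pics/ and viewed, and the job is handed in when it is done.

Besides the shell and the picture viewer there is one more tool, called after "Request:" as name(argument=value, ...) on one line, values as JSON. drive_tool: Moves the arm, as the interface text tells. Its arguments: {"type":"object","properties":{"deltas":{"type":"array"},"force":{"type":"number"}},"required":["deltas"]}

```bash
ls; mkdir -p pics
python3 - <<'E'
from workcell import *
import cv2
s=observe(); print({k:s[k] for k in('t','position','tool_rot','contact_force','width')})
for n in('side','top','wrist'):
    g=get_image(n); cv2.imwrite(f'pics/{n}0.png',g['image'][:,:,::-1]); print(n,g['vfov'],g['cx'],g['cy'],g['extrinsics'])
E
```

```text
pics
{'t': 0.0, 'position': array([ 0.26888425, -0.53599512,  0.23050829]), 'tool_rot': array([ 0.86132707,  1.39491703, -0.85972015]), 'contact_force': array([ 0.33231153,  0.36111475, -0.31834556]), 'width': 0.08543834723870801}
side 53.91450203678333 278.7728746310764 208.2893885665852 [[-0.95878176 -0.28363874  0.01692907  0.53334859]
 [-0.21836338  0.69738983 -0.68261619  0.14957138]
 [ 0.18181024 -0.65817664 -0.73058097  1.27171325]
 [ 0.          0.          0.          1.        ]]
top 43.896506061917506 278.3033660520258 215.33352956002017 [[ 0.02410971 -0.9996712   0.00873004  0.02073601]
 [-0.99632632 -0.024745   -0.08198503  0.52625782]
 [ 0.0821741  -0.00672134 -0.99659532  1.63080202]
 [ 0.          0.          0.          1.        ]]
wrist 69.15193259476324 276.4058118020299 212.3850870639121 [[ 0.44739177 -0.89433737 -0.00112846 -0.59978095]
 [-0.84833101 -0.42477593  0.31606945 -0.04055972]
 [-0.28315206 -0.14044956 -0.94873538  0.38007104]
 [ 0.          0.          0.          1.        ]]
```

View pics/top0.png

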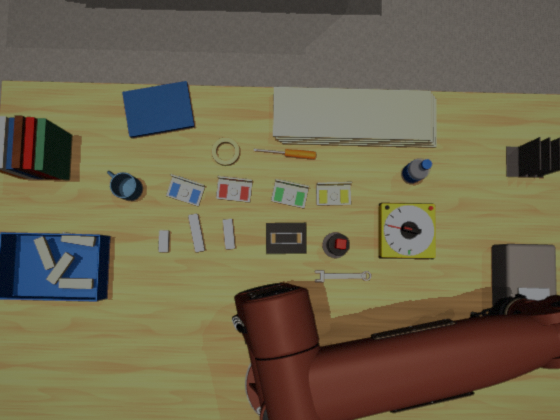

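View pics/side0.png

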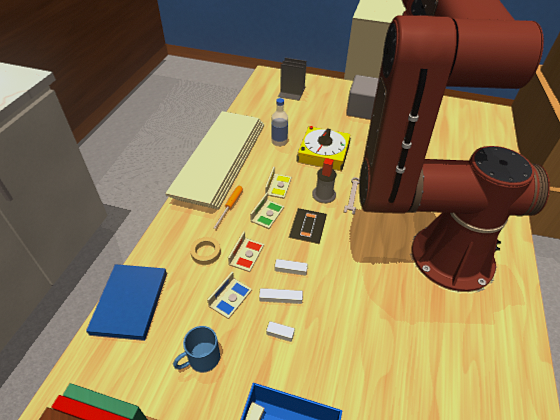

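View pics/wrist0.png

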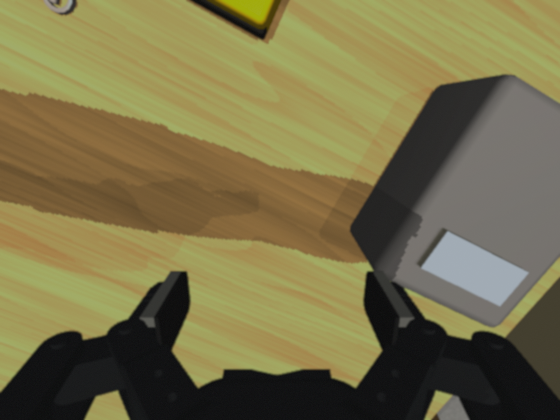

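```bash
cat > h.py <<'E'
import numpy as np, cv2
from scipy.spatial.transform import Rotation as R
from workcell import *
def ray(g,u,v):
    f=210/np.tan(np.radians(g['vfov']/2)); E=np.array(g['extrinsics'])
    d=E[:3,:3].T@np.array([(u-g['cx'])/f,(v-g['cy'])/f,1.]); o=-E[:3,:3].T@E[:3,3]
    return o,d
def onplane(g,u,v,z):
    o,d=ray(g,u,v); return (o+d*(z-o[2])/d[2])
def proj(g,p):
    f=210/np.tan(np.radians(g['vfov']/2)); E=np.array(g['extrinsics'])
    c=E[:3,:3]@np.array(p)+E[:3,3]; return np.array([g['cx']+f*c[0]/c[2],g['cy']+f*c[1]/c[2]])
def tri(views): # [(g,u,v)...]
    A=np.zeros((3,3));b=np.zeros(3);rs=[]
    for g,u,v in views:
        o,d=ray(g,u,v); d=d/np.linalg.norm(d); P=np.eye(3)-np.outer(d,d); A+=P;b+=P@o; rs.append((o,P))
    x=np.linalg.solve(A,b); return x,[np.linalg.norm(P@(x-o)) for o,P in rs]
def Rdown(a): # jaw dir angle a in world
    x=np.array([0,0,-1.]);z=np.array([np.cos(a),np.sin(a),0]);y=np.cross(z,x)
    return np.stack([x,y,z],1)
def jaw(s=None):
    s=s or observe(); M=R.from_rotvec(s['tool_rot']).as_matrix(); return np.arctan2(M[1,2],M[0,2])
def delta(pos,a,s=None):
    s=s or observe(); M=R.from_rotvec(s['tool_rot']).as_matrix()
    T=Rdown(a); rv=R.from_matrix(M.T@T).as_rotvec(); d=M.T@(np.array(pos)-s['position'])
    return np.round(np.r_[rv,d],4)
def save(n,img,crop=None,k=1):
    if crop: x0,y0,x1,y1=crop; img=img[y0:y1,x0:x1]
    if k!=1: img=cv2.resize(img,None,fx=k,fy=k,interpolation=cv2.INTER_CUBIC)
    cv2.imwrite(f'pics/{n}.png',img[:,:,::-1])
def comps(mask,amin=30):
    n,l,st,c=cv2.connectedComponentsWithStats(mask.astype(np.uint8))
    out=[]
    for i in range(1,n):
        if st[i,4]>=amin:
            cn=cv2.findContours((l==i).astype(np.uint8),cv2.RETR_EXTERNAL,cv2.CHAIN_APPROX_NONE)[0]
            cn=max(cn,key=cv2.contourArea); out.append((c[i],st[i],cn))
    return out
def st():
    s=observe(); print('t',round(s['t'],2),'p',np.round(s['position'],4),'jaw',round(jaw(s),4),'F',np.round(s['contact_force'],2),'w',round(s['width'],4),'q',np.round(s['q'],2))
    return s
E
python3 - <<'E'
from h import *
s=st(); print(R.from_rotvec(s['tool_rot']).as_matrix().round(3))
g=get_image('top')
save('topz1',g['image'],(150,160,370,290),3.6)
save('topz2',g['image'],(310,140,450,290),4)
for n,u,v,z in [('blue',186,191,.014),('red',235,190,.014),('green',290,195,.014),('yel',334,195,.014),('short',164,241,.025),('long',197,233,.025),('mid',229,234,.025),('bed',286,238,.006),('probe',340,244,.14),('tester',407,231,.055),('knob',410,231,.1)]:
    print(n,onplane(g,u,v,z).round(3), np.hypot(*onplane(g,u,v,z)[:2]).round(3))
E
```

```text
t 0.15 p [ 0.2689 -0.5361  0.2307] jaw -1.106 F [0.28 0.16 0.83] w 0.0855 q [-1.32  0.1   0.1   1.56 -0.    1.35]
[[-0.     0.894  0.448]
 [ 0.001  0.448 -0.894]
 [-1.     0.    -0.001]]
blue [0.597 0.33  0.014] 0.682
red [0.604 0.174 0.014] 0.629
green [ 0.592 -0.002  0.014] 0.592
yel [ 0.596 -0.143  0.014] 0.613
short [0.435 0.391 0.025] 0.585
long [0.463 0.288 0.025] 0.546
mid [0.462 0.188 0.025] 0.499
bed [0.455 0.007 0.006] 0.455
probe [ 0.436 -0.148  0.14 ] 0.461
tester [ 0.484 -0.367  0.055] 0.607
knob [ 0.482 -0.364  0.1  ] 0.604
```

View pics/topz1.png

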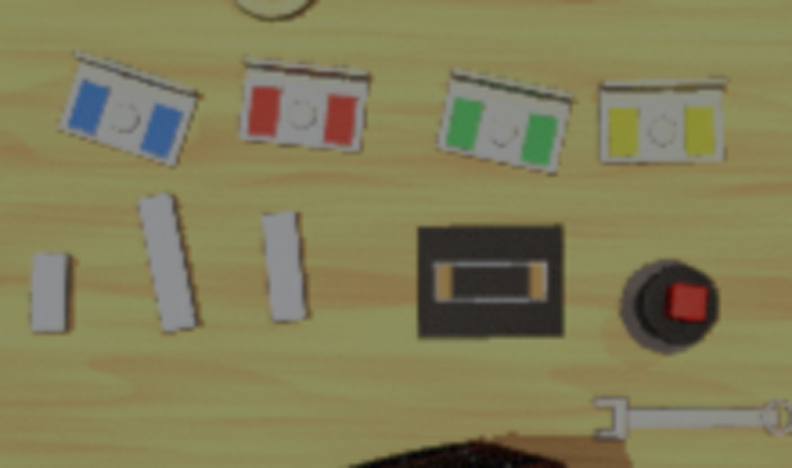

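View pics/topz2.png

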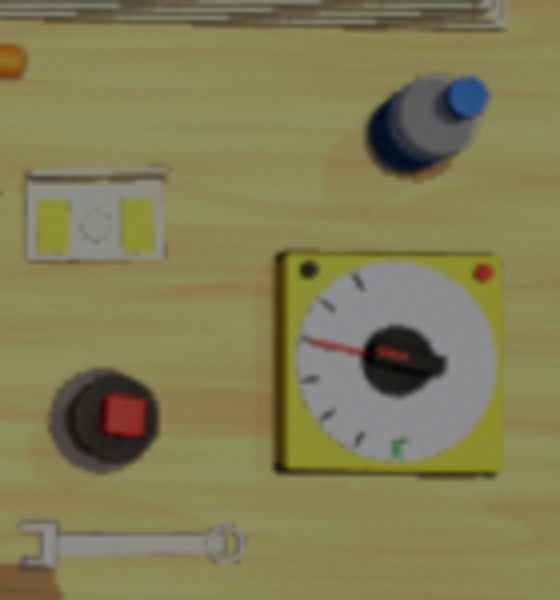

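Run:
```python
from h import *
s=st(); g=get_image('wrist');E=g['extrinsics'];M=R.from_rotvec(s['tool_rot']).as_matrix()
c=-E[:3,:3].T@E[:3,3]; print('cam in tool',(M.T@(c-s['position'])).round(4),'axis',(M.T@E[2,:3]).round(3),'camx',(M.T@E[0,:3]).round(3))
print(delta([.48,-.365,.25],-.23))
# top measure: tester yellow
g=get_image('top');im=g['image'];hsv=cv2.cvtColor(im,cv2.COLOR_RGB2HSV)
sub=(hsv[:,:,0]>25)&(hsv[:,:,0]<33)&(hsv[:,:,1]>200)
sub[:, :370]=0;sub[:195]=0;sub[270:]=0
ys,xs=np.nonzero(sub);print(len(xs), hsv[265-10:265,420].tolist()[:3])
if len(xs):
    r=cv2.minAreaRect(np.c_[xs,ys].astype(np.float32));print(r)
    b=cv2.boxPoints(r);print([onplane(g,u,v,.055).round(4).tolist() for u,v in b])
```

```text
t 0.2 p [ 0.2689 -0.5362  0.2308] jaw -1.106 F [-0.27 -0.29  0.08] w 0.0853 q [-1.32  0.1   0.1   1.56 -0.    1.35]
cam in tool [-0.1421  0.0811  0.0004] axis [ 0.949 -0.316 -0.   ] camx [ 0.    -0.001  1.   ]
[-8.760e-01 -5.000e-04 -4.000e-04 -1.900e-02  2.654e-01 -5.840e-02]
40 [[31, 174, 141], [30, 182, 139], [29, 190, 125]]
((381.00958251953125, 230.5092315673828), (53.009429931640625, 0.9809574484825134), 88.91908264160156)
[[0.5661, -0.2823, 0.055], [0.5662, -0.2854, 0.055], [0.4016, -0.2898, 0.055], [0.4015, -0.2867, 0.055]]
```

Request:
drive_tool(deltas=[[-0.876, 0, 0, -0.02, 0.265, -0.058, 0], [-0.876, 0, 0, -0.02, 0.265, -0.058, 0], [-0.876, 0, 0, -0.02, 0.265, -0.058, 0], [-0.876, 0, 0, -0.02, 0.265, -0.058, 0], [-0.876, 0, 0, -0.02, 0.265, -0.058, 0], [-0.876, 0, 0, -0.02, 0.265, -0.058, 0], [-0.876, 0, 0, -0.02, 0.265, -0.058, 0], [-0.876, 0, 0, -0.02, 0.265, -0.058, 0], [-0.876, 0, 0, -0.02, 0.265, -0.058, 0], [-0.876, 0, 0, -0.02, 0.265, -0.058, 0], [-0.876, 0, 0, -0.02, 0.265, -0.058, 0]])

```text
t: 1.22
position: [0.479, -0.3664, 0.2509]
tool_rot: [0.183, 1.564, -0.182]
contact_force: [0.2, -1.0, -0.3]
width: 0.0853
```

Run:
```python
from h import *
s=st(); g=get_image('wrist');save('w1',g['image']); g=get_image('top');save('t1',g['image'])
```

```text
t 1.22 p [ 0.479  -0.3664  0.2509] jaw -0.2328 F [ 0.19 -0.96 -0.26] w 0.0853 q [-0.87  0.12  0.15  1.6  -0.    0.93]
```

View pics/w1.png

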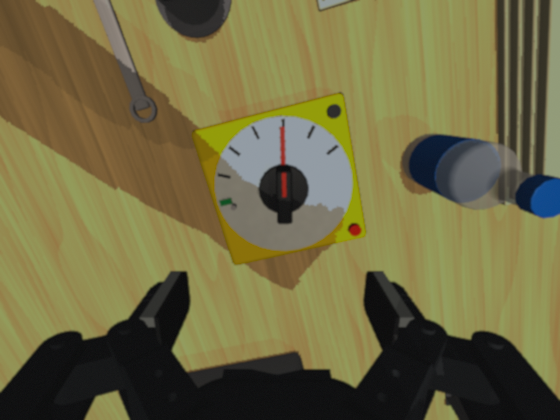

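View pics/t1.png

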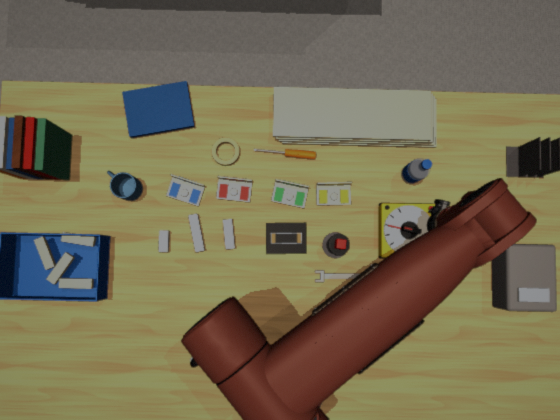

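Run:
```python
from h import *
g=get_image('wrist');im=g['image'];hsv=cv2.cvtColor(im,cv2.COLOR_RGB2HSV).astype(int)
gt=get_image('top')
roi=np.zeros(im.shape[:2],bool);roi[95:265,190:370]=1
H,S,V=hsv[...,0],hsv[...,1],hsv[...,2]
red=roi&((H<8)|(H>172))&(S>130)&(V>70)
for c,s_,cn in comps(red,8): print('red',c.round(1),s_)
yel=roi&(H>22)&(H<35)&(S>170)
pts=np.argwhere(yel)[:,::-1].astype(np.float32)
hull=cv2.convexHull(pts); r=cv2.minAreaRect(pts);print(r)
ap=cv2.approxPolyDP(hull,6,True)[:,0];P=np.array([onplane(g,u,v,.055) for u,v in ap]);print(ap.tolist(),P.round(4).tolist(),P.mean(0))
dark=roi&(V<45)
for c,s_,cn in comps(dark,100): print('dark',c,s_)
dialm=roi&(S<70)&(V>80)
pts=np.argwhere(dialm)[:,::-1].astype(np.float32);(e)=cv2.fitEllipse(cv2.convexHull(pts));print('dial',e,onplane(g,*e[0],.057))
grn=roi&(H>45)&(H<85)&(S>100)
for c,s_,cn in comps(grn,8): print('green',c,onplane(g,*c,.057))
print(tri([(g,284.5,184),(gt,408,228.5)]))
save('w1z',im,(190,90,370,270),4)
```

```text
red [282.2 145.6] [281 127   4  38 113]
red [283.6 184.2] [281 172   6  26 147]
red [354.3 229.3] [350 225  10  10  76]
((283.5293884277344, 181.11764526367188), (146.00643920898438, 156.67800903320312), 75.96376037597656)
[[364.0, 236.0], [234.0, 263.0], [192.0, 132.0], [342.0, 95.0]] [[0.5669, -0.4508, 0.055], [0.4051, -0.4496, 0.055], [0.4043, -0.2878, 0.055], [0.5673, -0.2884, 0.055]] [ 0.48589979 -0.3691495   0.055     ]
dark [283.01308745 191.41582391] [ 260  165   47   58 1681]
dial ((283.1930847167969, 182.37554931640625), (133.6705780029297, 137.06124877929688), 84.26716613769531) [ 0.48732131 -0.36391494  0.057     ]
green [225.42222222 201.46666667] [ 0.41771318 -0.37037463  0.057     ]
(array([ 0.48923262, -0.35720343,  0.10010991]), [np.float64(0.00115888312950209), np.float64(0.0011588831295019431)])
```

View pics/w1z.png

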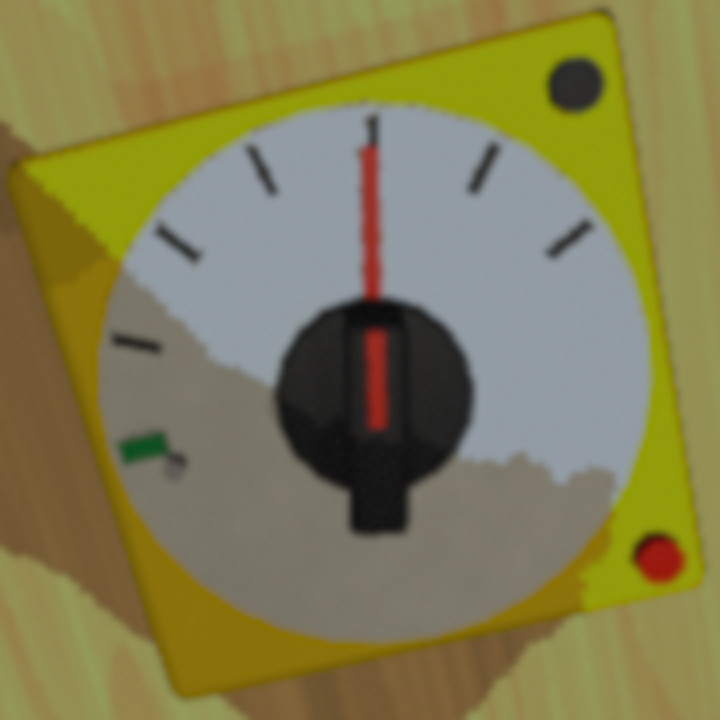

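Request:
drive_tool(deltas=[[-0.02, 0, 0, 0.05, 0.002, 0.008, 0], [-0.02, 0, 0, 0.1, 0.002, 0.008, 0], [-0.02, 0, 0, 0.14, 0.002, 0.008, 0], [-0.02, 0, 0, 0.17, 0.002, 0.008, 0], [-0.02, 0, 0, 0.178, 0.002, 0.008, 0], [-0.02, 0, 0, 0.178, 0.002, 0.008, 0], [-0.02, 0, 0, 0.178, 0.002, 0.008, 255], [-0.02, 0, 0, 0.178, 0.002, 0.008, 255], [-0.02, 0, 0, 0.178, 0.002, 0.008, 255], [-0.02, 0, 0, 0.178, 0.002, 0.008, 255], [-0.02, 0, 0, 0.178, 0.002, 0.008, 255], [-0.02, 0, 0, 0.178, 0.002, 0.008, 255], [-0.02, 0, 0, 0.178, 0.002, 0.008, 255], [-0.02, 0, 0, 0.178, 0.002, 0.008, 255], [-0.02, 0, 0, 0.178, 0.002, 0.008, 255], [-0.02, 0, 0, 0.178, 0.002, 0.008, 255]], force=50)

```text
t: 2.75
position: [0.4868, -0.3664, 0.0744]
tool_rot: [0.166, 1.565, -0.167]
contact_force: [-7.2, 1.5, 9.5]
width: 0.0152
```

Run:
```python
from h import *
s=st(); g=get_image('wrist');save('w2',g['image'])
```

```text
t 2.75 p [ 0.4868 -0.3664  0.0744] jaw -0.2123 F [-7.17  1.51  9.47] w 0.0152 q [-0.86  0.16 -0.12  1.28 -0.    0.92]
```

View pics/w2.png

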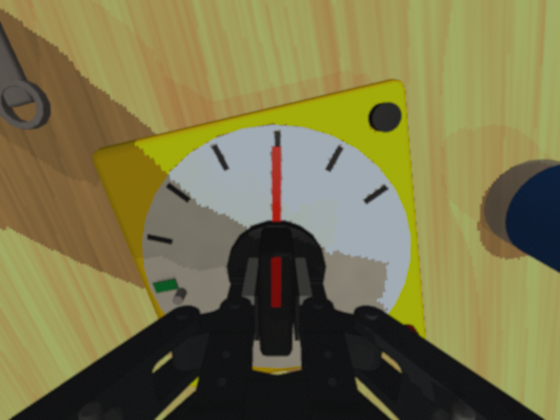

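Request:
drive_tool(deltas=[[-0.1, 0, 0, 0, 0, -0.001, 255], [-0.2, 0, 0, 0, 0, -0.001, 255], [-0.3, 0, 0, 0, 0, -0.001, 255], [-0.4, 0, 0, 0, 0, -0.001, 255], [-0.5, 0, 0, 0, 0, -0.001, 255], [-0.6, 0, 0, 0, 0, -0.001, 255], [-0.7, 0, 0, 0, 0, -0.001, 255], [-0.8, 0, 0, 0, 0, -0.001, 255], [-0.9, 0, 0, 0, 0, -0.001, 255], [-1.0, 0, 0, 0, 0, -0.001, 255], [-1.0, 0, 0, 0, 0, -0.001, 255], [-1.0, 0, 0, 0, 0, -0.001, 255]])

```text
t: 3.8
position: [0.484, -0.3671, 0.0745]
tool_rot: [-0.615, 1.487, 0.616]
contact_force: [-10.3, -4.0, 1.3]
width: 0.0151
```

Run:
```python
from h import *
s=st(); g=get_image('wrist');save('w3',g['image'])
```

```text
t 3.8 p [ 0.484  -0.3671  0.0745] jaw 0.787 F [-10.26  -4.02   1.31] w 0.0151 q [-0.86  0.16 -0.13  1.29 -0.   -0.08]
```

View pics/w3.png

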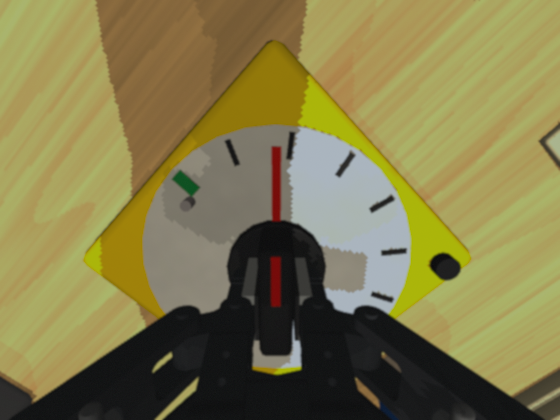

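Request:
drive_tool(deltas=[[0, 0, 0, 0, 0, 0, 120], [0, 0, 0, 0, 0, 0, 120], [0, 0, 0, 0, 0, 0, 120], [0, 0, 0, 0, 0, 0, 120], [0, 0, 0, 0, 0, 0, 120], [0, 0, 0, 0, 0, 0, 120], [0, 0, 0, 0, 0, 0, 255], [0, 0, 0, 0, 0, 0, 255], [0, 0, 0, 0, 0, 0, 255], [0, 0, 0, 0, 0, 0, 255], [0, 0, 0, 0, 0, 0, 255], [0, 0, 0, 0, 0, 0, 255], [0, 0, 0, 0, 0, 0, 255]])

```text
t: 4.93
position: [0.4838, -0.3673, 0.0747]
tool_rot: [-0.615, 1.488, 0.615]
contact_force: [-3.0, -1.3, 4.2]
width: 0.0154
```

Request:
drive_tool(deltas=[[-0.1, 0, 0, 0, 0, 0, 255], [-0.2, 0, 0, 0, 0, 0, 255], [-0.3, 0, 0, 0, 0, 0, 255], [-0.4, 0, 0, 0, 0, 0, 255], [-0.5, 0, 0, 0, 0, 0, 255], [-0.6, 0, 0, 0, 0, 0, 255], [-0.68, 0, 0, 0, 0, 0, 255], [-0.73, 0, 0, 0, 0, 0, 255], [-0.76, 0, 0, 0, 0, 0, 255], [-0.78, 0, 0, 0, 0, 0, 255], [-0.79, 0, 0, 0, 0, 0, 255], [-0.8, 0, 0, 0, 0, 0, 255], [-0.8, 0, 0, 0, 0, 0, 255]])

```text
t: 6.02
position: [0.483, -0.3693, 0.0747]
tool_rot: [-1.22, 1.212, 1.222]
contact_force: [-6.8, -9.3, -0.6]
width: 0.015
```

Run:
```python
from h import *
s=st();print(s['wrist_torque']); g=get_image('wrist');save('w4',g['image'])
```

```text
t 6.02 p [ 0.483  -0.3693  0.0747] jaw 1.5848 F [-6.79 -9.27 -0.61] w 0.015 q [-0.86  0.16 -0.13  1.28 -0.01 -0.88]
[-1.90205236  1.28023645 -0.27656551]
```

View pics/w4.png

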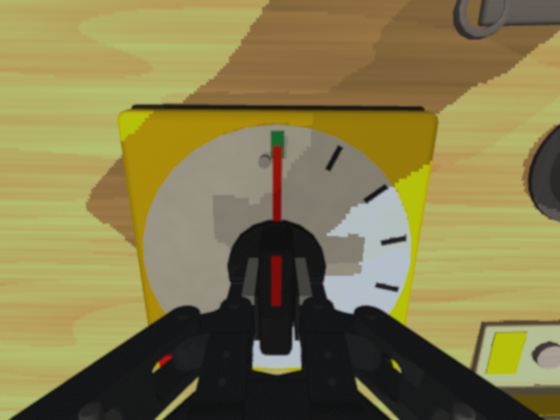

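Request:
drive_tool(deltas=[[-0.02, 0, 0, 0, 0, 0, 255], [-0.03, 0, 0, 0, 0, 0, 255], [-0.03, 0, 0, 0, 0, 0, 255], [-0.01, 0, 0, 0, 0, 0, 255], [-0.01, 0, 0, 0, 0, 0, 0], [-0.01, 0, 0, 0, 0, 0, 0], [-0.01, 0, 0, 0, 0, 0, 0], [-0.01, 0, 0, 0, 0, 0, 0], [-0.01, 0, 0, 0, 0, 0, 0], [-0.01, 0, 0, 0, 0, 0, 0], [0, 0, 0, -0.04, 0, 0, 0], [0, 0, 0, -0.08, 0, 0, 0], [0, 0, 0, -0.12, 0, 0, 0], [0, 0, 0, -0.15, 0, 0, 0], [0, 0, 0, -0.15, 0, 0, 0], [0, 0, 0, -0.15, 0, 0, 0]])

```text
t: 7.4
position: [0.4849, -0.3694, 0.2272]
tool_rot: [-1.224, 1.212, 1.218]
contact_force: [0.2, -1.2, -0.7]
width: 0.0854
```

Run:
```python
from h import *
s=st();g=get_image('wrist');save('w5',g['image'])
im=g['image'];hsv=cv2.cvtColor(im,cv2.COLOR_RGB2HSV).astype(int);H,S,V=hsv[...,0],hsv[...,1],hsv[...,2]
red=((H<8)|(H>172))&(S>130)&(V>50);red[300:]=0
for c,s_,cn in comps(red,20): print('red',c.round(1),s_)
grn=(H>45)&(H<85)&(S>100);grn[300:]=0
for c,s_,cn in comps(grn,8): print('green',c,onplane(g,*c,.057))
print(delta([.46,.18,.25],1.6))
```

```text
t 7.4 p [ 0.4849 -0.3694  0.2272] jaw 1.5846 F [ 0.16 -1.21 -0.74] w 0.0854 q [-0.86  0.13  0.12  1.55 -0.01 -0.87]
red [278.1 147.3] [276 129   5  40 152]
red [539.4 157.2] [ 514  138   46   42 1476]
red [277.5 190.5] [275 177   6  28 164]
red [216.6 253.8] [212 248  10  12  88]
green [278.09677419 123.4516129 ] [ 0.41462522 -0.37068566  0.057     ]
green [536.03135889 259.04006969] [ 0.55774093 -0.07752651  0.057     ]
green [548.36507937 293.65873016] [ 0.60232885 -0.05069647  0.057     ]
[-0.0155 -0.0062 -0.0062 -0.0282  0.0169  0.5489]
```

View pics/w5.png

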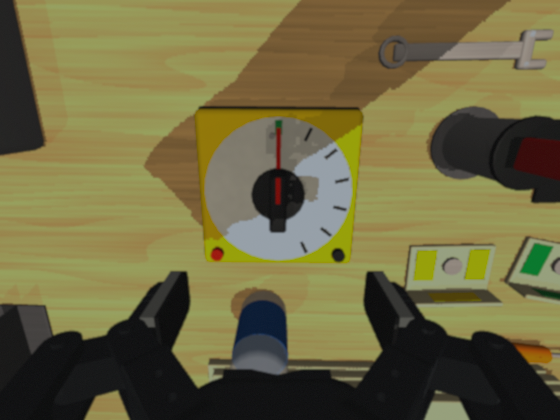

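Request:
drive_tool(deltas=[[0, 0, 0, -0.028, 0.017, 0.04, 0], [0, 0, 0, -0.028, 0.017, 0.549, 0], [0, 0, 0, -0.028, 0.017, 0.549, 0], [0, 0, 0, -0.028, 0.017, 0.549, 0], [0, 0, 0, -0.028, 0.017, 0.549, 0], [0, 0, 0, -0.028, 0.017, 0.549, 0], [0, 0, 0, -0.028, 0.017, 0.549, 0], [0, 0, 0, -0.028, 0.017, 0.549, 0], [0, 0, 0, -0.028, 0.017, 0.549, 0], [0, 0, 0, -0.028, 0.017, 0.549, 0], [0, 0, 0, -0.028, 0.017, 0.549, 0], [0, 0, 0, -0.028, 0.017, 0.549, 0], [0, 0, 0, -0.028, 0.017, 0.549, 0], [0, 0, 0, -0.028, 0.017, 0.549, 0], [0, 0, 0, -0.028, 0.017, 0.549, 0], [0, 0, 0, -0.028, 0.017, 0.549, 0]])

```text
t: 8.78
position: [0.459, 0.1809, 0.248]
tool_rot: [-1.222, 1.213, 1.225]
contact_force: [0.1, -0.1, 0.2]
width: 0.0855
```

Run:
```python
from h import *
s=st();g=get_image('wrist');save('w6',g['image']);g=get_image('top');save('t6',g['image'])
```

```text
t 8.78 p [0.459  0.1809 0.248 ] jaw 1.5871 F [ 0.06 -0.06  0.2 ] w 0.0855 q [ 0.11 -0.2  -0.17  1.61 -0.01  0.1 ]
```

View pics/w6.png

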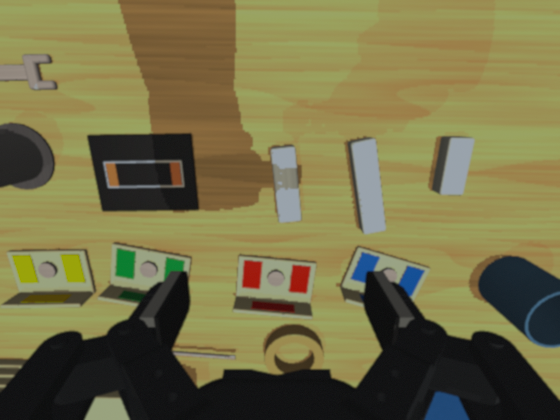

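View pics/t6.png

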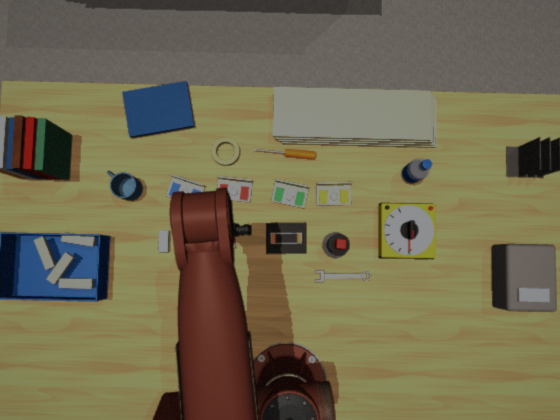

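```bash
cat >> h.py <<'E'
def rect(g,m,z,amin=100):
    out=[]
    for c,s_,cn in comps(m,amin):
        P=np.array([onplane(g,u,v,z)[:2] for u,v in cn[:,0]])
        r=cv2.minAreaRect((P*1000).astype(np.float32)); b=cv2.boxPoints(r)
        w,h=r[1]; e=b[1]-b[0]; e2=b[2]-b[1]; e=e if np.linalg.norm(e)>np.linalg.norm(e2) else e2
        a=np.degrees(np.arctan2(e[1],e[0]))%180
        out.append((c.round(1),np.round(r[0],1),round(max(w,h),1),round(min(w,h),1),round(a,1)))
    return out
E
python3 - <<'E'
from h import *
g=get_image('wrist');gt=get_image('top');im=g['image'];hsv=cv2.cvtColor(im,cv2.COLOR_RGB2HSV).astype(int);H,S,V=hsv[...,0],hsv[...,1],hsv[...,2]
m=(S<70)&(V>75);m[235:]=0;m[:,:255]=0
save('m6',np.dstack([m*255]*3).astype(np.uint8))
for r in rect(g,m,.025): print('bar',r)
d=(V<60)&(S<90);d[:125]=0;d[220:]=0;d[:,:80]=0;d[:,205:]=0
for r in rect(g,d,.006): print('bed',r)
for nm,lo,hi in(('red',0,8),('red2',172,180),('yel',22,35),('grn',45,85),('blu',100,125)):
    mm=(H>=lo)&(H<hi)&(S>150)&(V>60);mm[:225]=0;mm[300:]=0;mm[:,430:]=0
    for c,s_,cn in comps(mm,100): print(nm,c.round(1),s_[:],onplane(g,*c,.008).round(4))
cl=m
for c,s_,cn in comps((S<70)&(V>75),100):
    if 240>c[1]>100 and c[0]>255: print(c, 'tri', tri([(g,*c),(gt,229,234)]))
E
```

```text
bar (array([457.2, 164. ]), array([435.3, 393.7]), 69.8, 31.4, np.float32(179.7))
bar (array([369.3, 183.9]), array([463.5, 291.9]), 121.4, 31.4, np.float32(12.9))
bar (array([287.1, 182.8]), array([462.1, 190.8]), 95.8, 30.4, np.float32(7.3))
bed (array([145.8, 170.2]), array([453.9,   9.9]), 127.0, 96.8, np.float32(91.7))
bed (array([145. , 173.5]), array([454.6,   8.9]), 66.7, 27.2, np.float32(90.8))
red [252.8 273.3] [244 260  19  28 448] [0.5949 0.1456 0.008 ]
red [300.5 277.9] [291 265  20  27 438] [0.6011 0.2133 0.008 ]
yel [ 26.4 268.1] [ 14 255  25  28 480] [ 0.5917 -0.1748  0.008 ]
yel [ 74.2 267.7] [ 63 254  24  28 478] [ 0.5901 -0.1068  0.008 ]
yel [ 50.1 296.7] [ 26 294  47   6 235] [ 0.6381 -0.1513  0.008 ]
grn [126.4 262.9] [118 249  18  28 430] [ 0.5814 -0.0317  0.008 ]
grn [174.9 265.2] [167 258  18  17 203] [0.5839 0.0362 0.008 ]
blu [365.6 265.6] [354 252  25  29 398] [0.5803 0.3037 0.008 ]
blu [410.9 278.8] [399 266  25  28 398] [0.6001 0.3699 0.008 ]
[457.24310118 163.96057819] tri (array([0.41100049, 0.16129188, 0.4098986 ]), [np.float64(0.035148168773086234), np.float64(0.03514816877308641)])
[369.2723527  183.94643593] tri (array([0.42402601, 0.18409557, 0.30563943]), [np.float64(0.03336508352714264), np.float64(0.03336508352714254)])
[287.10625674 182.77400216] tri (array([0.46354279, 0.19014807, 0.00684464]), [np.float64(0.0010394400037977976), np.float64(0.0010394400037977709)])
```

View pics/m6.png

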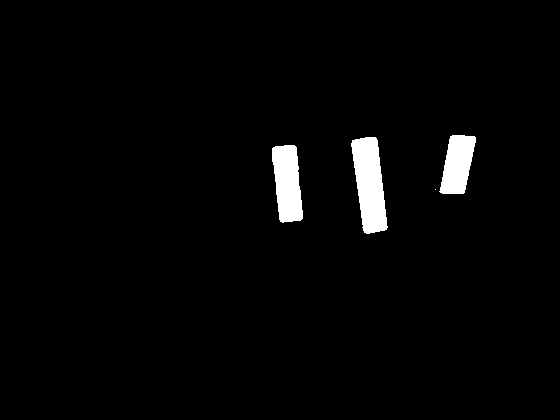

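Request:
drive_tool(deltas=[[-0.111, 0, 0, 0.04, -0.003, 0.01, 0], [-0.111, 0, 0, 0.08, -0.003, 0.01, 0], [-0.111, 0, 0, 0.12, -0.003, 0.01, 0], [-0.111, 0, 0, 0.16, -0.003, 0.01, 0], [-0.111, 0, 0, 0.19, -0.003, 0.01, 0], [-0.111, 0, 0, 0.215, -0.003, 0.01, 0], [-0.111, 0, 0, 0.23, -0.003, 0.01, 0], [-0.111, 0, 0, 0.24, -0.003, 0.01, 0], [-0.111, 0, 0, 0.244, -0.003, 0.01, 0], [-0.111, 0, 0, 0.244, -0.003, 0.01, 0]])

```text
t: 9.82
position: [0.4609, 0.187, 0.0048]
tool_rot: [-1.299, 1.16, 1.302]
contact_force: [-1.1, 0.5, -0.6]
width: 0.0855
```

Run:
```python
from h import *
s=st();g=get_image('wrist');save('w7',g['image'])
```

```text
t 9.82 p [0.4609 0.187  0.0048] jaw 1.6929 F [-1.08  0.52 -0.57] w 0.0855 q [ 0.13 -0.11 -0.53  1.16 -0.01  0.  ]
```

View pics/w7.png

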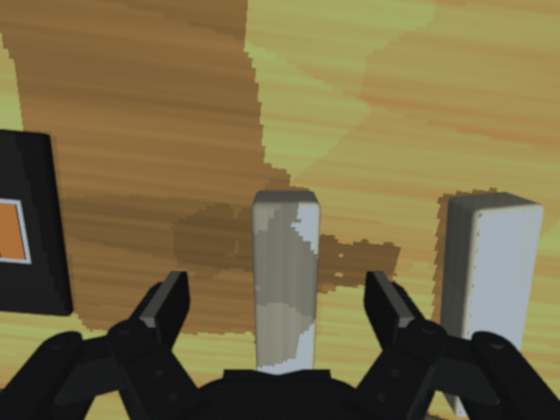

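Request:
drive_tool(deltas=[[0, 0, 0, 0.001, -0.001, 0.004, 0], [0, 0, 0, 0.001, -0.001, 0.004, 0], [0, 0, 0, 0.001, -0.001, 0.004, 255], [0, 0, 0, 0.001, -0.001, 0.004, 255], [0, 0, 0, 0.001, -0.001, 0.004, 255], [0, 0, 0, 0.001, -0.001, 0.004, 255], [0, 0, 0, 0.001, -0.001, 0.004, 255], [0, 0, 0, 0.001, -0.001, 0.004, 255], [0, 0, 0, 0.001, -0.001, 0.004, 255], [0, 0, 0, 0.001, -0.001, 0.004, 255]], force=50)

```text
t: 10.7
position: [0.4623, 0.1913, 0.005]
tool_rot: [-1.3, 1.158, 1.301]
contact_force: [-0.7, -0.3, 4.1]
width: 0.0292
```

Run:
```python
from h import *
s=st();g=get_image('wrist');save('w8',g['image'])
```

```text
t 10.7 p [0.4623 0.1913 0.005 ] jaw 1.6932 F [-0.74 -0.3   4.07] w 0.0292 q [ 0.13 -0.1  -0.52  1.15 -0.01  0.01]
```

View pics/w8.png

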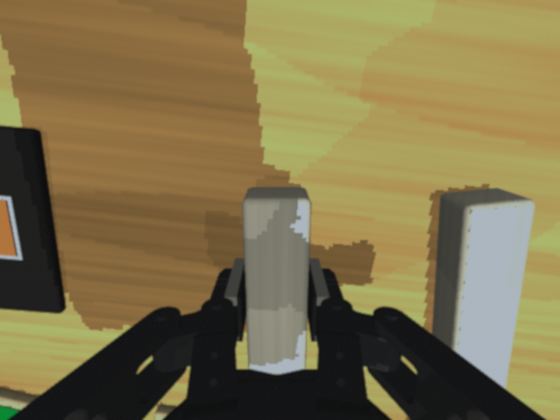

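Request:
drive_tool(deltas=[[0, 0, 0, -0.04, 0, 0, 255], [0, 0, 0, -0.08, 0, 0, 255], [0, 0, 0, -0.12, 0, 0, 255], [0.12, 0, 0, -0.16, 0, -0.04, 255], [0.12, 0, 0, -0.19, 0, -0.08, 255], [0.12, 0, 0, -0.19, 0, -0.1, 255], [0.12, 0, 0, -0.19, 0, -0.1, 255], [0.12, 0, 0, -0.19, 0, -0.1, 255], [0.12, 0, 0, -0.19, 0, -0.1, 255]])

```text
t: 11.5
position: [0.4752, 0.0933, 0.1948]
tool_rot: [-1.211, 1.218, 1.213]
contact_force: [-0.1, 0.4, -2.1]
width: 0.029
```

Run:
```python
from h import *
s=st();g=get_image('wrist');save('w9',g['image'])
im=g['image'];hsv=cv2.cvtColor(im,cv2.COLOR_RGB2HSV).astype(int);H,S,V=hsv[...,0],hsv[...,1],hsv[...,2]
gt=get_image('top');it=gt['image'];save('t9',it)
cop=(H>3)&(H<17)&(S>150)&(V>60);cop[260:]=0;cop[:,250:]=0
for c,s_,cn in comps(cop,60): print('cop',c.round(1),s_,onplane(g,*c,.006).round(4))
wh=(S<75)&(V>70);wh[260:]=0;wh[:,250:]=0
for r in rect(g,wh,.006,50): print('white',r)
d=(V<60)&(S<110);d[260:]=0;d[:,250:]=0
for r in rect(g,d,.006,300): print('dark',r)
```

```text
t 11.5 p [0.4752 0.0933 0.1948] jaw 1.5723 F [-0.07  0.42 -2.06] w 0.029 q [-0.07 -0.25 -0.3   1.52 -0.01 -0.07]
cop [237.6 169.1] [232 157  12  25 269] [0.453  0.0491 0.006 ]
cop [164.4 171.2] [158 159  14  26 274] [ 0.4555 -0.0314  0.006 ]
white (array([53.3, 51.2]), array([ 336.5, -132.6]), 99.8, 36.8, np.float32(90.0))
white (array([ 71.8, 150.2]), array([ 434.2, -137.9]), 81.8, 63.2, np.float32(9.3))
white (array([201.5, 169.8]), array([454.7,   8.9]), 100.7, 35.7, np.float32(91.7))
white (array([246.1, 225.4]), array([518.7,  52. ]), 87.0, 15.7, np.float32(178.4))
white (array([178. , 256.3]), array([557.5, -20.5]), 56.8, 9.3, np.float32(90.2))
dark (array([ 36.3, 157.2]), array([ 439.5, -177.5]), 118.9, 70.5, np.float32(108.5))
dark (array([193.5, 164.9]), array([454.3,   5.4]), 118.0, 97.1, np.float32(91.7))
dark (array([200.9, 170.3]), array([454.7,   8.8]), 67.3, 27.7, np.float32(91.7))
```

View pics/w9.png

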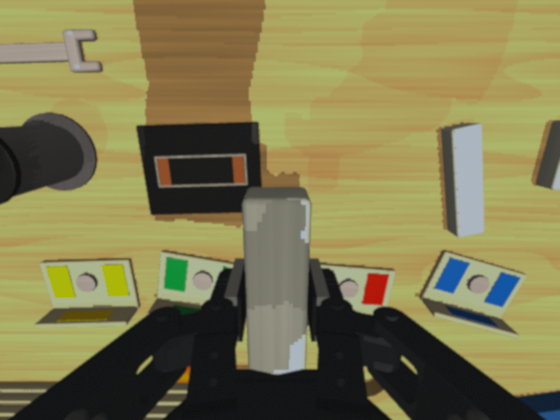

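Run:
```python
from h import *
s=st();g=get_image('wrist')
for r in (197,200,203):
    p=onplane(g,277,r,s['position'][2]+.02); print(r,p.round(4),p[0]-s['position'][0])
save('w9z',g['image'],(230,170,330,250),6)
print(delta([.4547,.0088,.10],.030))
```

```text
t 11.6 p [0.4749 0.0941 0.1944] jaw 1.5742 F [ 0.21  0.84 -1.56] w 0.029 q [-0.07 -0.25 -0.3   1.52 -0.01 -0.07]
197 [0.4277 0.0938 0.2144] -0.047146090346286085
200 [0.429  0.0938 0.2144] -0.04584876748056471
203 [0.4303 0.0938 0.2144] -0.04454323100625357
[ 1.5446 -0.0108 -0.0016  0.0952  0.0198 -0.0848]
```

View pics/w9z.png

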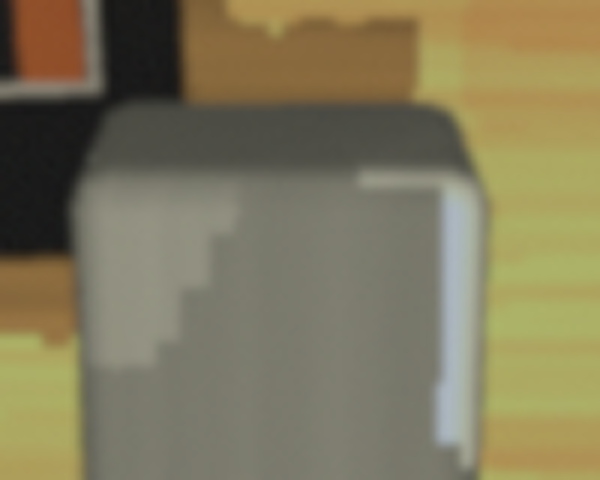

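Request:
drive_tool(deltas=[[0.12, 0, 0, 0, 0.02, -0.04, 255], [0.24, 0, 0, 0, 0.02, -0.084, 255], [0.36, 0, 0, 0, 0.02, -0.084, 255], [0.48, 0, 0, 0, 0.02, -0.084, 255], [0.6, 0, 0, 0, 0.02, -0.084, 255], [0.72, 0, 0, 0, 0.02, -0.084, 255], [0.84, 0, 0, 0, 0.02, -0.084, 255], [0.96, 0, 0, 0, 0.02, -0.084, 255], [1.08, 0, 0, 0, 0.02, -0.084, 255], [1.2, 0, 0, 0, 0.02, -0.084, 255], [1.32, 0, 0, 0.02, 0.02, -0.084, 255], [1.44, 0, 0, 0.05, 0.02, -0.084, 255], [1.544, 0, 0, 0.08, 0.02, -0.084, 255], [1.544, -0.009, 0, 0.12, 0.02, -0.084, 255], [1.544, -0.009, 0, 0.14, 0.02, -0.084, 255], [1.544, -0.009, 0, 0.14, 0.02, -0.084, 255], [1.544, -0.009, 0, 0.14, 0.02, -0.084, 255]])

```text
t: 13.07
position: [0.453, 0.0103, 0.0544]
tool_rot: [-0.025, 1.575, 0.026]
contact_force: [0.6, -0.5, -0.5]
width: 0.0288
```

Run:
```python
from h import *
s=st();g=get_image('wrist');save('w10',g['image'])
print(delta([.4547,.0095,.013],.030))
```

```text
t 13.07 p [0.453  0.0103 0.0544] jaw 0.0319 F [ 0.58 -0.51 -0.5 ] w 0.0288 q [-0.27 -0.31 -0.61  1.27 -0.    1.27]
[ 0.0017 -0.0019  0.0002  0.043  -0.0003  0.0004]
```

View pics/w10.png

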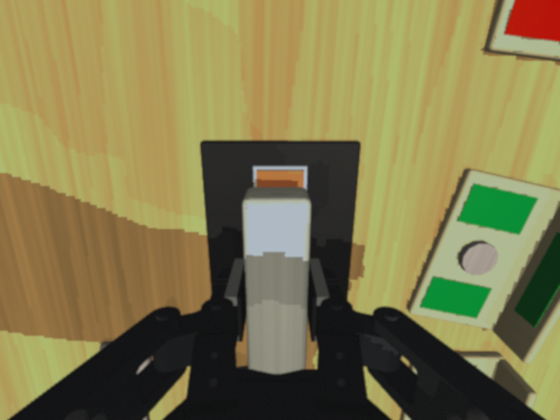

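Request:
drive_tool(deltas=[[0, 0, 0, 0.02, 0, 0.0005, 255], [0, 0, 0, 0.033, 0, 0.0005, 255], [0, 0, 0, 0.039, 0, 0.0005, 255], [0, 0, 0, 0.042, 0, 0.0005, 255], [0, 0, 0, 0.043, 0, 0.0005, 255], [0, 0, 0, 0.043, 0, 0.0005, 255], [0, 0, 0, 0.043, 0, 0.0005, 255]])

```text
t: 13.7
position: [0.4555, 0.0096, 0.0141]
tool_rot: [-0.025, 1.571, 0.024]
contact_force: [-0.2, -0.3, -1.3]
width: 0.0289
```

Run:
```python
from h import *
s=st();g=get_image('wrist');save('w11',g['image'])
print(delta([.4547,.0095,.011],.030))
```

```text
t 13.7 p [0.4555 0.0096 0.0141] jaw 0.0318 F [-0.23 -0.31 -1.26] w 0.0289 q [-0.27 -0.27 -0.66  1.19 -0.    1.27]
[ 0.0018 -0.0006  0.0005  0.003  -0.0001 -0.0007]
```

View pics/w11.png

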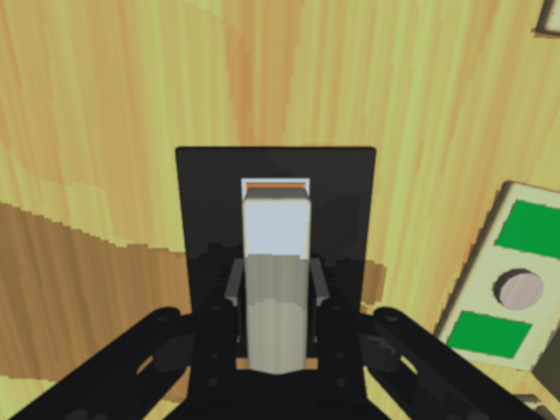

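Request:
drive_tool(deltas=[[0, 0, 0, 0.001, 0, -0.0005, 255], [0, 0, 0, 0.002, 0, -0.0005, 255], [0, 0, 0, 0.003, 0, -0.0005, 255], [0, 0, 0, 0.003, 0, -0.0005, 255], [0, 0, 0, 0.003, 0, -0.0005, 255], [0, 0, 0, 0.003, 0, -0.0005, 255]])

```text
t: 14.25
position: [0.4552, 0.0095, 0.0112]
tool_rot: [-0.026, 1.571, 0.024]
contact_force: [0.1, -1.1, 1.6]
width: 0.0291
```

Request:
drive_tool(deltas=[[0, 0, 0, 0, 0, 0, 0], [0, 0, 0, 0, 0, 0, 0], [0, 0, 0, 0, 0, 0, 0], [0, 0, 0, 0, 0, 0, 0], [0, 0, 0, 0, 0, 0, 0], [0, 0, 0, 0, 0, 0, 0], [0, 0, 0, -0.04, 0, 0, 0], [0, 0, 0, -0.08, 0, 0, 0], [0, 0, 0, -0.12, 0, 0, 0], [0, 0, 0, -0.16, 0, 0, 0], [0, 0, 0, -0.2, 0, 0, 0], [0, 0, 0, -0.23, 0, 0, 0], [0, 0, 0, -0.23, 0, 0, 0], [0, 0, 0, -0.23, 0, 0, 0]])

```text
t: 15.42
position: [0.4562, 0.0094, 0.2432]
tool_rot: [-0.026, 1.567, 0.023]
contact_force: [-1.2, 0.1, 0.3]
width: 0.0854
```

Run:
```python
from h import *
s=st();g=get_image('wrist');save('w12',g['image'])
im=g['image'];hsv=cv2.cvtColor(im,cv2.COLOR_RGB2HSV).astype(int);H,S,V=hsv[...,0],hsv[...,1],hsv[...,2]
save('w12z',im,(200,120,360,260),5)
m=(S<75)&(V>70);m[260:]=0;m[:,:200]=0;m[:,370:]=0;m[:100]=0
for r in rect(g,m,.031,200): print('bar',r)
d=(V<60)&(S<110);d[280:]=0;d[:,:200]=0;d[:,370:]=0
for r in rect(g,d,.006,200): print('bed',r)
```

```text
t 15.42 p [0.4562 0.0094 0.2432] jaw 0.0317 F [-1.2   0.1   0.32] w 0.0854 q [-0.27 -0.34 -0.29  1.61 -0.    1.27]
bar (array([274.7, 177.6]), array([454.8,  11.5]), 100.0, 33.7, np.float32(92.5))
bar (array([361.6, 193.6]), array([555.1,   1.6]), 92.8, 25.9, np.float32(97.3))
bed (array([274.6, 172.7]), array([454.8,   9.8]), 125.6, 96.8, np.float32(91.7))
bed (array([258.6, 270.5]), array([ 436.3, -121.1]), 73.5, 31.5, np.float32(1.7))
```

View pics/w12.png

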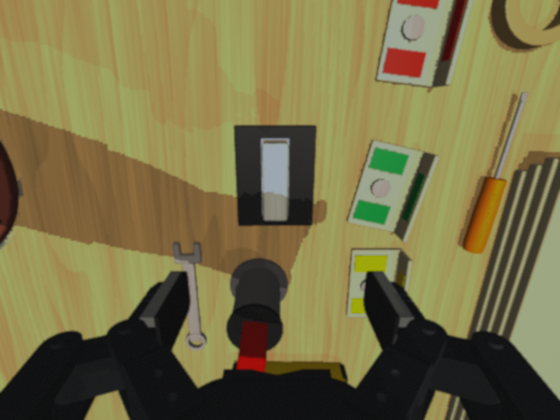

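View pics/w12z.png

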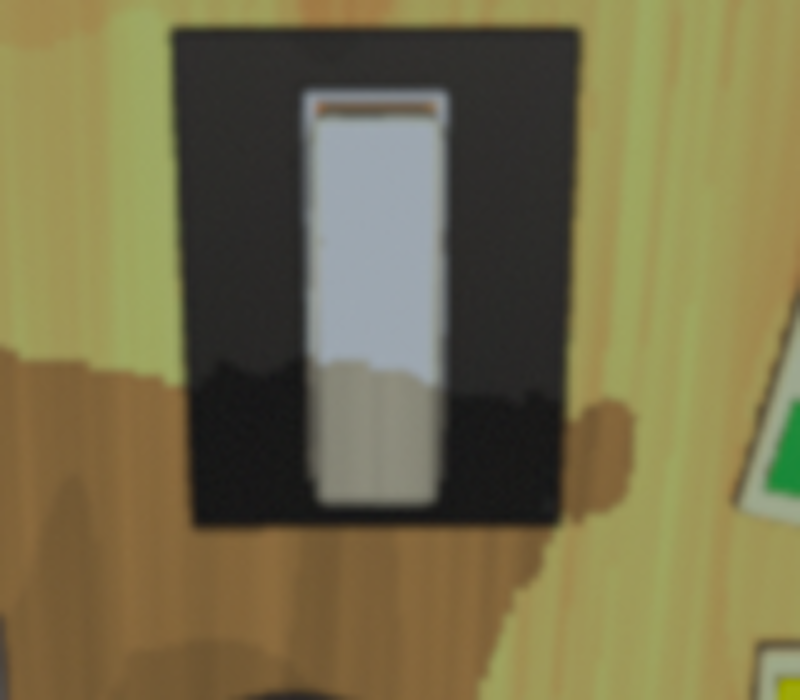

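Run:
```python
from h import *
s=st();g=get_image('wrist')
for n,u,v,z in(('bar hi',275,143.4,.031),('bar lo',275,221,.031),('outl outer hi',275,138.2,.006),('outl inner',275,140,.006),('bed hi',275,125.8,.006),('bed lo',275,224.8,.006),('barL',262.8,180,.031),('barR',287.8,180,.031),('outL',260.8,150,.006),('outR',289.4,150,.006)): print(n,onplane(g,u,v,z).round(4))
im=g['image'];hsv=cv2.cvtColor(im,cv2.COLOR_RGB2HSV).astype(int);H,S,V=hsv[...,0],hsv[...,1],hsv[...,2]
gt=get_image('top');save('t12',gt['image'],(150,120,460,300),2.58)
gs=get_image('side');save('s12',gs['image'],(170,120,370,370),2.4)
```

```text
t 15.47 p [0.4555 0.0096 0.2415] jaw 0.0317 F [-0.49  0.32 -0.75] w 0.0856 q [-0.27 -0.34 -0.29  1.61 -0.    1.27]
bar hi [0.4525 0.0551 0.031 ]
bar lo [ 0.4552 -0.0385  0.031 ]
outl outer hi [0.4523 0.0587 0.006 ]
outl inner [0.4523 0.0566 0.006 ]
bed hi [0.4518 0.0732 0.006 ]
bed lo [ 0.4555 -0.0531  0.006 ]
barL [0.4393 0.0124 0.031 ]
barR [0.4688 0.0133 0.031 ]
outL [0.4353 0.0441 0.006 ]
outR [0.4703 0.0452 0.006 ]
```

View pics/t12.png

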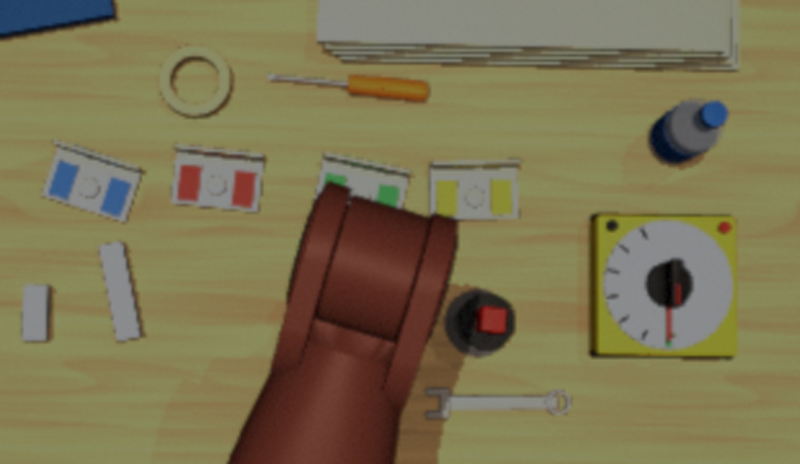

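View pics/s12.png

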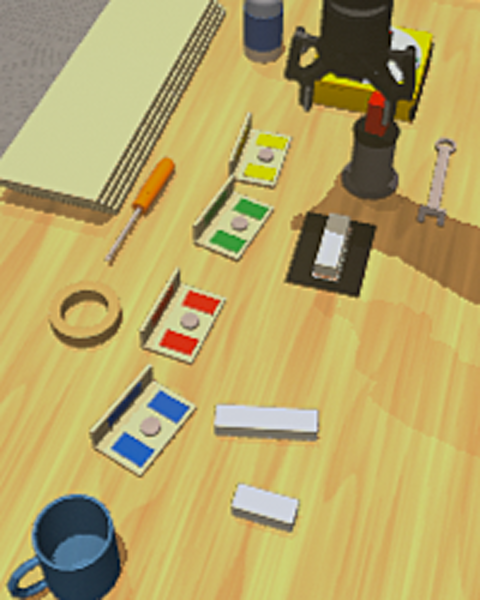

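Request:
drive_tool(deltas=[[0, 0, 0, -0.04, -0.02, 0, 0], [0, 0, 0, -0.06, -0.06, -0.01, 0], [0, 0, 0, -0.06, -0.1, -0.022, 0], [0, 0, 0, -0.06, -0.14, -0.022, 0], [0, 0, 0, -0.06, -0.16, -0.022, 0], [0, 0, 0, -0.06, -0.16, -0.022, 0], [0, 0, 0, -0.06, -0.16, -0.022, 0], [0, 0, 0, -0.06, -0.16, -0.022, 0]])

```text
t: 16.28
position: [0.4375, -0.1501, 0.2991]
tool_rot: [-0.024, 1.574, 0.026]
contact_force: [-0.4, 0.1, 0.1]
width: 0.0853
```

Run:
```python
from h import *
s=st();g=get_image('wrist');save('w13',g['image'])
im=g['image'];hsv=cv2.cvtColor(im,cv2.COLOR_RGB2HSV).astype(int);H,S,V=hsv[...,0],hsv[...,1],hsv[...,2]
m=((H<8)|(H>172))&(S>130)&(V>50)
for z in(.15,.154): 
  for r in rect(g,m,z,100): print(z,r)
```

```text
t 16.28 p [ 0.4375 -0.1501  0.2991] jaw 0.0316 F [-0.43  0.11  0.1 ] w 0.0853 q [-0.61 -0.28 -0.14  1.71 -0.    0.93]
0.15 (array([14.7, 57.4]), array([205.7, -45.3]), 113.0, 28.6, np.float32(75.7))
0.15 (array([276.1, 191. ]), array([ 436.5, -144.1]), 37.5, 29.5, np.float32(85.7))
0.154 (array([14.7, 57.4]), array([208.9, -45.7]), 111.5, 28.2, np.float32(75.7))
0.154 (array([276.1, 191. ]), array([ 436.4, -143.1]), 37.0, 29.1, np.float32(85.7))
```

View pics/w13.png

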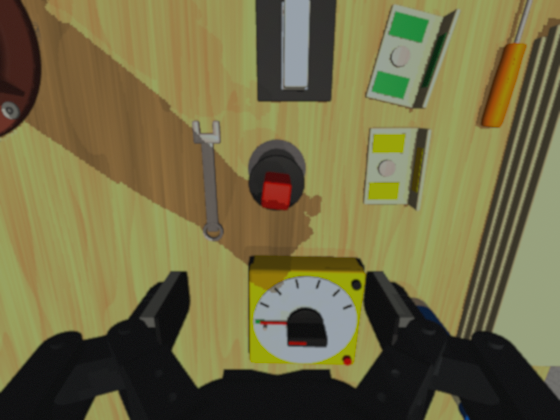

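Run:
```python
from h import *
g=get_image('wrist');save('w13z',g['image'],(240,130,320,220),8)
im=g['image'].astype(int);print(im[180:212:3,277].tolist())
```

```text
[[71, 11, 10], [130, 11, 10], [158, 42, 33], [158, 43, 34], [158, 40, 31], [158, 40, 30], [158, 37, 25], [134, 23, 15], [123, 17, 10], [121, 16, 10], [84, 54, 32]]
```

View pics/w13z.png

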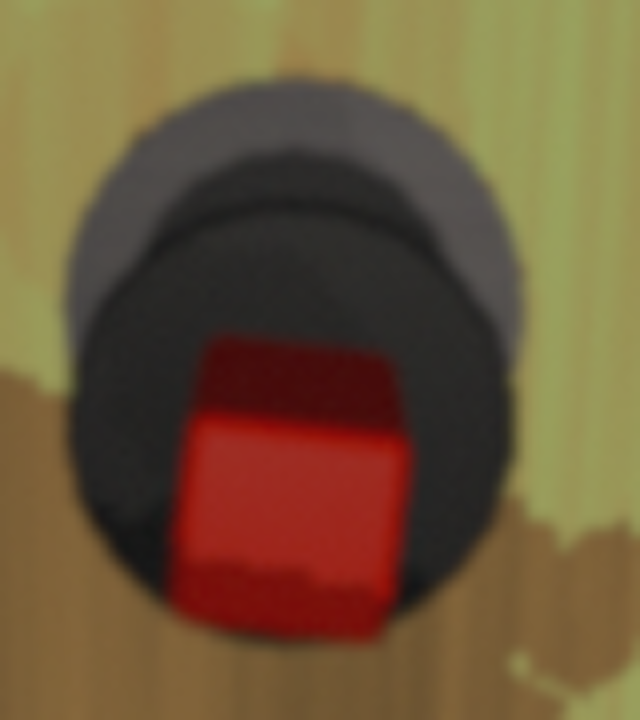

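Run:
```python
from h import *
g=get_image('wrist');gt=get_image('top')
im=gt['image'];hsv=cv2.cvtColor(im,cv2.COLOR_RGB2HSV).astype(int);H,S,V=hsv[...,0],hsv[...,1],hsv[...,2]
m=((H<8)|(H>172))&(S>130)&(V>50);m[:232]=0;m[256:]=0;m[:,:325]=0;m[:,355:]=0
for c,s_,cn in comps(m,10): print('top red',c,s_)
print('tri top0',tri([(g,276.2,195.4),(gt,341.2,244)]))
c4=np.array([(190,415),(410,435),(382,640),(172,605)])/8+[240,130]
P=np.array([onplane(g,u,v,.154) for u,v in c4]);print(P.round(4).tolist(),P.mean(0))
for i in range(4):
    d=P[(i+1)%4]-P[i];print(np.linalg.norm(d).round(4),np.degrees(np.arctan2(d[1],d[0])).round(1))
for n,u,v,z in(('collar',276.6,183.1,.099),('base',276.9,168.2,0),('handle',276.2,195.4,.154)):print(n,onplane(g,u,v,z).round(4))
```

```text
top red [347.74615385 246.93461538] [335 232  20  24 260]
top red [336.8974359  242.07692308] [335 238   5  10  39]
tri top0 (array([ 0.43667773, -0.15312353,  0.13188341]), [np.float64(0.0003548927305572057), np.float64(0.0003548927305572495)])
[[0.4245, -0.1341, 0.154], [0.4511, -0.1357, 0.154], [0.4488, -0.1618, 0.154], [0.4227, -0.1581, 0.154]] [ 0.43678807 -0.1474127   0.154     ]
0.0266 -3.4
0.0262 -94.9
0.0264 172.0
0.0241 85.8
collar [ 0.4372 -0.1475  0.099 ]
base [ 0.4374 -0.148   0.    ]
handle [ 0.4369 -0.1472  0.154 ]
```

Run:
```python
from h import *
st();print(delta([.437,-.1475,.225],-.065))
```

```text
t 16.48 p [ 0.4379 -0.1497  0.2999] jaw 0.0334 F [-0.2  -0.62 -0.19] w 0.0853 q [-0.61 -0.28 -0.14  1.71 -0.    0.93]
[ 0.0984 -0.0023  0.0001  0.0749  0.0022 -0.0007]
```

Request:
drive_tool(deltas=[[0.098, -0.002, 0, 0.035, 0.002, -0.001, 0], [0.098, -0.002, 0, 0.07, 0.002, -0.001, 0], [0.098, -0.002, 0, 0.075, 0.002, -0.001, 0], [0.098, -0.002, 0, 0.075, 0.002, -0.001, 0], [0.098, -0.002, 0, 0.075, 0.002, -0.001, 0]])

```text
t: 16.9
position: [0.4369, -0.1475, 0.2263]
tool_rot: [0.049, 1.57, -0.05]
contact_force: [0.3, 0.0, 0.7]
width: 0.0857
```

Run:
```python
from h import *
st()
g=get_image('wrist');save('w14z',g['image'],(210,110,350,270),5);save('w14',g['image'])
```

```text
t 16.9 p [ 0.4369 -0.1475  0.2263] jaw -0.0634 F [0.3  0.05 0.7 ] w 0.0857 q [-0.61 -0.32 -0.31  1.58 -0.    1.02]
```

View pics/w14z.png

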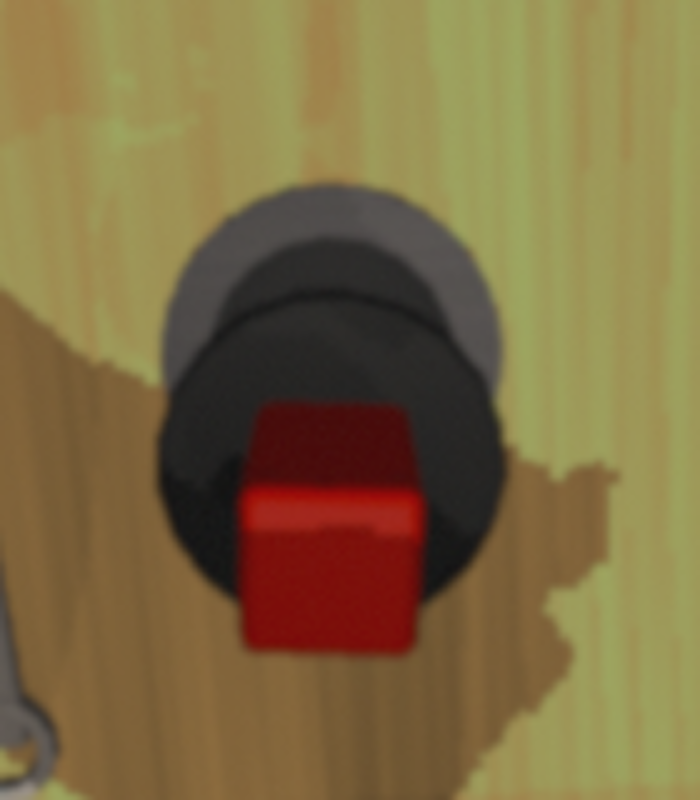

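Run:
```python
from h import *
g=get_image('wrist')
for z in (.14,.154,.165): print(z,onplane(g,276.4,224,z).round(4))
print('collar',onplane(g,210+332/5,110+455/5,.099).round(4),'base',onplane(g,210+333/5,110+352/5,0).round(4))
print(delta([.437,-.1475,.107],-.065))
```

```text
0.14 [ 0.437  -0.1535  0.14  ]
0.154 [ 0.4373 -0.1482  0.154 ]
0.165 [ 0.4376 -0.144   0.165 ]
collar [ 0.4375 -0.1463  0.099 ] base [ 0.4378 -0.149   0.    ]
[ 0.001   0.0023  0.0018  0.1203  0.0008 -0.0008]
```

Request:
drive_tool(deltas=[[0, 0, 0, 0.04, 0, 0, 0], [0, 0, 0, 0.08, 0, 0, 0], [0, 0, 0, 0.105, 0, 0, 0], [0, 0, 0, 0.119, 0, 0, 0], [0, 0, 0, 0.119, 0, 0, 0], [0, 0, 0, 0.119, 0, 0, 0], [0, 0, 0, 0.119, 0, 0, 255], [0, 0, 0, 0.119, 0, 0, 255], [0, 0, 0, 0.119, 0, 0, 255], [0, 0, 0, 0.119, 0, 0, 255], [0, 0, 0, 0.119, 0, 0, 255], [0, 0, 0, 0.119, 0, 0, 255], [0, 0, 0, 0.119, 0, 0, 255], [0, 0, 0, 0.119, 0, 0, 255]], force=70)

```text
t: 18.17
position: [0.4382, -0.1487, 0.1091]
tool_rot: [0.048, 1.567, -0.052]
contact_force: [-1.2, 0.1, 5.3]
width: 0.0275
```

Run:
```python
from h import *
s=st();print(R.from_rotvec(s['tool_rot']).as_matrix().round(4))
g=get_image('wrist');save('w15',g['image'])
```

```text
t 18.17 p [ 0.4382 -0.1487  0.1091] jaw -0.064 F [-1.16  0.1   5.26] w 0.0275 q [-0.61 -0.32 -0.52  1.37 -0.    1.02]
[[ 0.0033  0.0639  0.9979]
 [-0.0028  0.998  -0.0639]
 [-1.     -0.0025  0.0034]]
```

View pics/w15.png

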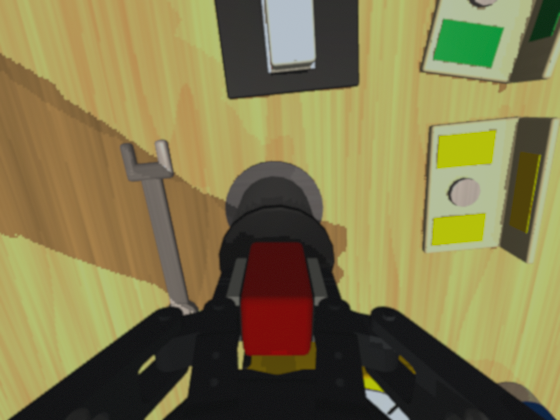

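Request:
drive_tool(deltas=[[0, 0, 0, -0.02, 0, 0, 255], [0, 0, 0, -0.05, 0, 0, 255], [0, 0, 0, -0.085, 0, 0, 255], [0, 0, 0, -0.115, 0, 0, 255], [0, 0, 0, -0.12, 0, 0, 255], [0, 0, 0, -0.12, 0, 0, 255], [0, 0, 0, -0.12, 0.035, 0.007, 255], [0, 0, 0, -0.12, 0.07, 0.007, 255], [0, 0, 0, -0.12, 0.105, 0.007, 255], [0, 0, 0, -0.12, 0.14, 0.007, 255], [0, 0, 0, -0.12, 0.158, 0.007, 255], [0, 0, 0, -0.1, 0.158, 0.007, 255], [0, 0, 0, -0.07, 0.158, 0.007, 255], [0, 0, 0, -0.05, 0.158, 0.007, 255], [0, 0, 0, -0.04, 0.158, 0.007, 255], [0, 0, 0, -0.034, 0.158, 0.007, 255], [0, 0, 0, -0.034, 0.158, 0.007, 255], [0, 0, 0, -0.034, 0.158, 0.007, 255]])

```text
t: 19.72
position: [0.4553, 0.0085, 0.1432]
tool_rot: [0.048, 1.567, -0.053]
contact_force: [0.3, -0.7, -0.8]
width: 0.0271
```

Run:
```python
from h import *
s=st()
g=get_image('wrist');save('w16',g['image']);g=get_image('side');save('s16',g['image'],(170,70,410,290),3)
```

```text
t 19.72 p [0.4553 0.0085 0.1432] jaw -0.0642 F [ 0.26 -0.7  -0.77] w 0.0271 q [-0.27 -0.35 -0.49  1.43 -0.    1.37]
```

View pics/w16.png

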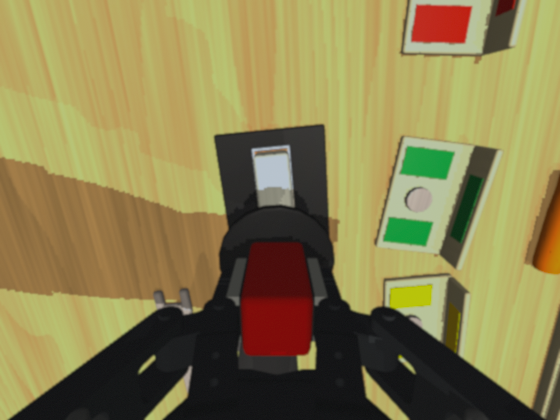

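View pics/s16.png

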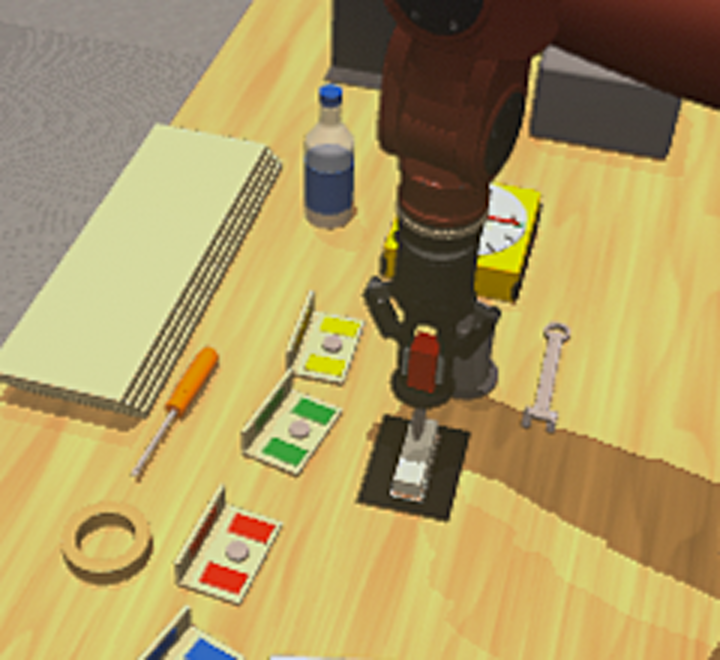

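Request:
drive_tool(deltas=[[0, 0, 0, 0.006, 0, 0, 255], [0, 0, 0, 0.01, 0, 0, 255], [0, 0, 0, 0.012, 0, 0, 255], [0, 0, 0, 0.013, 0, 0, 255], [0, 0, 0, 0.014, 0, 0, 255], [0, 0, 0, 0.014, 0, 0, 255]])

```text
t: 20.32
position: [0.4558, 0.0083, 0.1298]
tool_rot: [0.048, 1.565, -0.053]
contact_force: [-0.6, 0.3, -1.7]
width: 0.0274
```

Request:
drive_tool(deltas=[[0, 0, 0, 0.0005, 0, 0, 255], [0, 0, 0, 0.001, 0, 0, 255], [0, 0, 0, 0.0015, 0, 0, 255], [0, 0, 0, 0.002, 0, 0, 255], [0, 0, 0, 0.002, 0, 0, 255]])

```text
t: 20.73
position: [0.4559, 0.0083, 0.1281]
tool_rot: [0.048, 1.565, -0.053]
contact_force: [-1.4, 0.6, 0.9]
width: 0.027
```

Request:
drive_tool(deltas=[[0, 0, 0, 0.0005, 0, 0, 255], [0, 0, 0, 0.001, 0, 0, 255], [0, 0, 0, 0.001, 0, 0, 255], [0, 0, 0, 0.001, 0, 0, 255], [0, 0, 0, 0.001, 0, 0, 255], [0, 0, 0, 0.001, 0, 0, 255], [0, 0, 0, 0.001, 0, 0, 255], [0, 0, 0, 0.001, 0, 0, 255], [0, 0, 0, 0.001, 0, 0, 255], [0, 0, 0, 0.001, 0, 0, 255]])

```text
t: 21.57
position: [0.4561, 0.0082, 0.1279]
tool_rot: [0.048, 1.564, -0.053]
contact_force: [-2.7, 0.9, 7.6]
width: 0.0275
```

Run:
```python
from h import *
s=st()
g=get_image('side');save('s17',g['image'],(170,70,410,290),3)
s=st()
```

```text
t 21.57 p [0.4561 0.0082 0.1279] jaw -0.0642 F [-2.7   0.92  7.59] w 0.0275 q [-0.27 -0.35 -0.51  1.4  -0.    1.37]
t 21.62 p [0.4561 0.0082 0.1279] jaw -0.0641 F [-2.94  0.18  6.82] w 0.0272 q [-0.27 -0.35 -0.51  1.4  -0.    1.37]
```

View pics/s17.png

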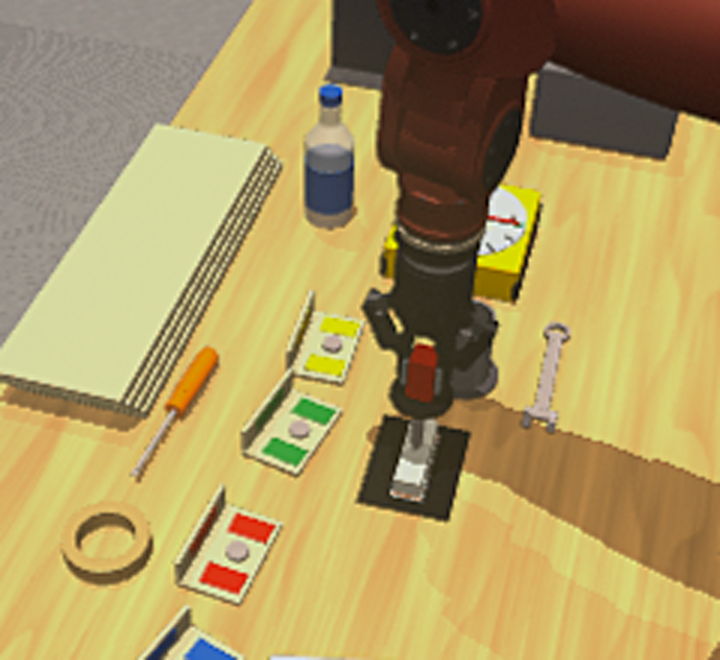

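Request:
drive_tool(deltas=[[0, 0, 0, -0.01, 0, 0, 255], [0, 0, 0, -0.04, 0, 0, 255], [0, 0, 0, -0.08, 0, 0, 255], [0, 0, 0, -0.08, 0.027, 0.03, 255], [0, 0, 0, -0.08, 0.054, 0.06, 255], [0, 0, 0, -0.08, 0.081, 0.09, 255], [0, 0, 0, -0.08, 0.108, 0.12, 255], [0, 0, 0, -0.08, 0.121, 0.1345, 255], [0, 0, 0, -0.08, 0.121, 0.1345, 255], [0, 0, 0, -0.08, 0.121, 0.1345, 255]])

```text
t: 22.45
position: [0.5977, 0.1212, 0.2078]
tool_rot: [0.047, 1.566, -0.052]
contact_force: [-0.3, -0.4, -1.7]
width: 0.027
```

```bash
cat >> h.py <<'E'
def pad(g,col):
    """pad centre + bracket patches: find two colour patches, pad = low-sat blob between them"""
    im=g['image'];hsv=cv2.cvtColor(im,cv2.COLOR_RGB2HSV).astype(int);H,S,V=hsv[...,0],hsv[...,1],hsv[...,2]
    rng={'red':((H<8)|(H>172)),'yellow':(H>24)&(H<35),'green':(H>50)&(H<80),'blue':(H>100)&(H<125)}[col]
    m=rng&(S>150)&(V>60)
    for c,s_,cn in comps(m,100): print(col,c.round(1),s_[2:],onplane(g,*c,.008).round(4))
E
python3 - <<'E'
from h import *
s=st()
g=get_image('wrist');save('w18',g['image']);pad(g,'red');gt=get_image('top');save('t18',gt['image'],(150,120,460,300),2.58)
E
```

```text
t 22.45 p [0.5977 0.1212 0.2078] jaw -0.0628 F [-0.32 -0.39 -1.74] w 0.027 q [-0.01  0.13  0.08  1.52 -0.    1.62]
red [273.4  98.4] [ 40  26 971] [0.6012 0.2137 0.008 ]
red [272.3 163. ] [ 38  23 810] [0.5955 0.146  0.008 ]
red [276.4 301. ] [  72  112 7187] [ 0.5885 -0.035   0.008 ]
```

View pics/w18.png

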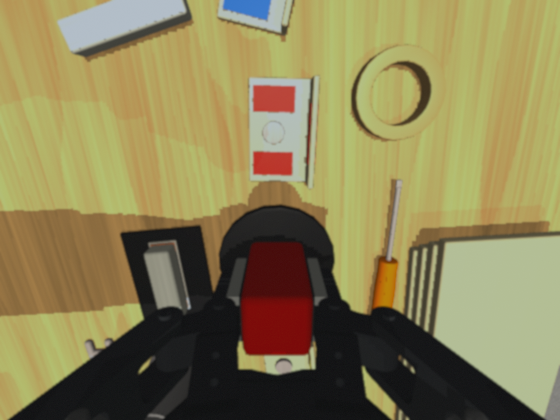

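View pics/t18.png

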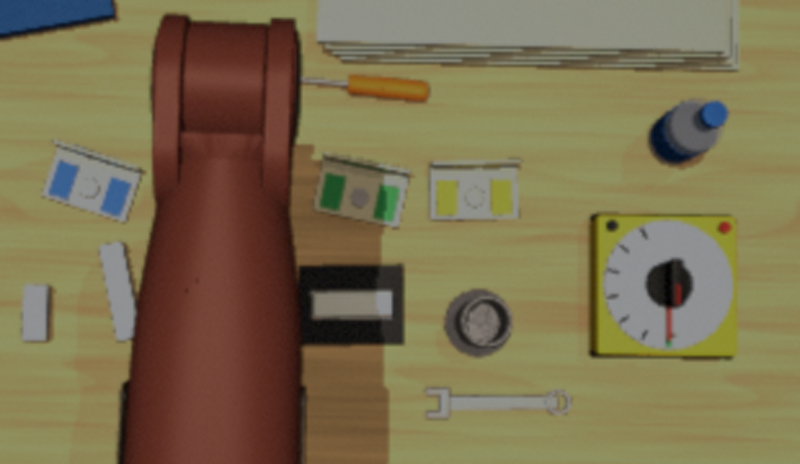

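Run:
```python
from h import *
g=get_image('wrist');im=g['image']
save('w18z',im,(235,65,330,195),5)
p=onplane(g,273,132,.014);print(p)
print(delta([p[0],p[1],.125],-.063))
```

```text
[0.59822114 0.17892495 0.014     ]
[-0.0017  0.0058  0.0033  0.0835  0.0591 -0.0032]
```

View pics/w18z.png

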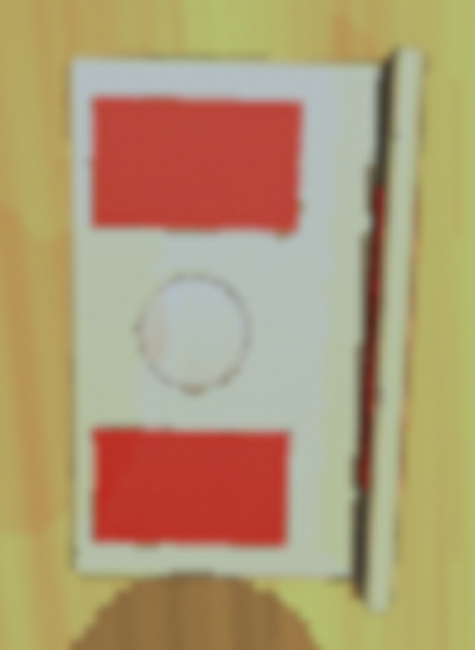

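Request:
drive_tool(deltas=[[0, 0.003, 0.003, 0, 0.03, -0.003, 255], [0, 0.006, 0.003, 0, 0.059, -0.003, 255], [0, 0.006, 0.003, 0.03, 0.059, -0.003, 255], [0, 0.006, 0.003, 0.06, 0.059, -0.003, 255], [0, 0.006, 0.003, 0.08, 0.059, -0.003, 255], [0, 0.006, 0.003, 0.09, 0.059, -0.003, 255], [0, 0.006, 0.003, 0.093, 0.059, -0.003, 255], [0, 0.006, 0.003, 0.093, 0.059, -0.003, 255], [0, 0.006, 0.003, 0.093, 0.059, -0.003, 255]])

```text
t: 23.35
position: [0.5992, 0.1784, 0.1174]
tool_rot: [0.051, 1.568, -0.051]
contact_force: [0.3, -0.3, -2.0]
width: 0.0273
```

Run:
```python
from h import *
s=st();print(delta([.5985,.1795,.111],-.063))
g=get_image('wrist');save('w19',g['image']);g=get_image('side');save('s19',g['image'],(150,150,350,370),2.7)
```

```text
t 23.35 p [0.5992 0.1784 0.1174] jaw -0.0653 F [ 0.33 -0.33 -1.97] w 0.0273 q [ 0.08  0.19 -0.02  1.36 -0.    1.72]
[-0.0023  0.002  -0.      0.0064  0.001  -0.0008]
```

View pics/s19.png

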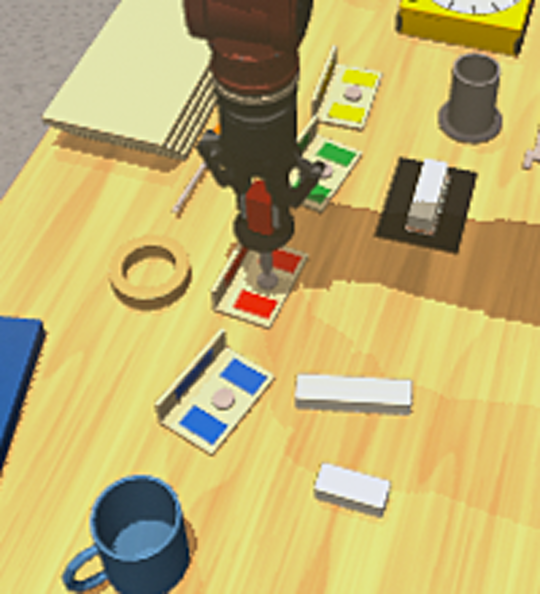

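Request:
drive_tool(deltas=[[0, 0, 0, 0.003, 0.001, -0.001, 255], [0, 0, 0, 0.005, 0.001, -0.001, 255], [0, 0, 0, 0.006, 0.001, -0.001, 255], [0, 0, 0, 0.0065, 0.001, -0.001, 255], [0, 0, 0, 0.007, 0.001, -0.001, 255], [0, 0, 0, 0.0073, 0.001, -0.001, 255], [0, 0, 0, 0.0073, 0.001, -0.001, 255], [0, 0, 0, 0.0073, 0.001, -0.001, 255]])

```text
t: 24.12
position: [0.5987, 0.1798, 0.111]
tool_rot: [0.051, 1.567, -0.051]
contact_force: [-1.7, -0.6, 4.8]
width: 0.0271
```

Request:
drive_tool(deltas=[[0, 0, 0, 0.001, 0, 0, 255], [0, 0, 0, 0.001, 0, 0, 255], [0, 0, 0, 0.001, 0, 0, 255], [0, 0, 0, 0.001, 0, 0, 255], [0, 0, 0, 0.001, 0, 0, 255], [0, 0, 0, 0.001, 0, 0, 255], [0, 0, 0, 0.001, 0, 0, 255], [0, 0, 0, 0.001, 0, 0, 255]])

```text
t: 24.78
position: [0.5988, 0.1798, 0.111]
tool_rot: [0.051, 1.567, -0.051]
contact_force: [-2.9, -0.7, 5.9]
width: 0.0275
```

Run:
```python
from h import *
s=st()
g=get_image('side');save('s20',g['image'],(150,150,350,370),2.7)
print(delta([.592,-.19,.2],-.063))
```

```text
t 24.78 p [0.5988 0.1798 0.111 ] jaw -0.0648 F [-2.88 -0.71  5.95] w 0.0275 q [ 0.08  0.19 -0.03  1.35 -0.    1.72]
[-1.900e-03  3.600e-03 -2.000e-04 -8.900e-02 -3.694e-01  1.760e-02]
```

View pics/s20.png

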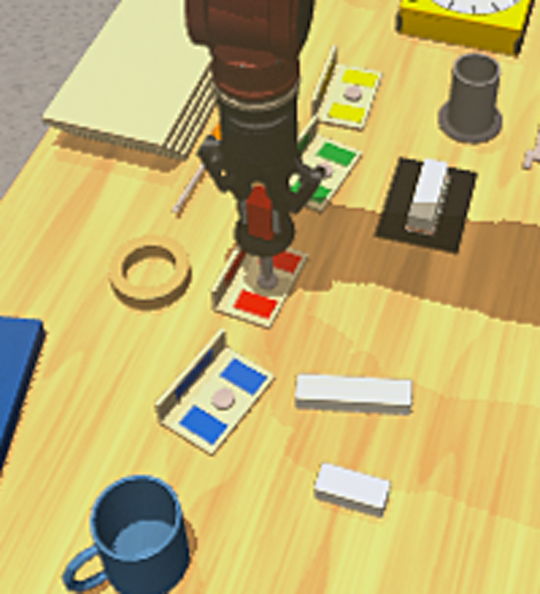

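Request:
drive_tool(deltas=[[0, 0, 0, -0.02, 0, 0, 255], [0, 0, 0, -0.06, 0, 0, 255], [0, 0, 0, -0.09, 0, 0, 255], [0, 0, 0, -0.09, -0.04, 0.004, 255], [0, 0, 0, -0.09, -0.08, 0.008, 255], [0, 0, 0, -0.09, -0.12, 0.01, 255], [0, 0, 0, -0.09, -0.16, 0.012, 255], [0, 0, 0, -0.09, -0.2, 0.014, 255], [0, 0, 0, -0.09, -0.24, 0.016, 255], [0, 0, 0, -0.09, -0.28, 0.017, 255], [0, 0, 0, -0.09, -0.32, 0.018, 255], [0, 0, 0, -0.09, -0.36, 0.018, 255], [0, 0, 0, -0.09, -0.372, 0.018, 255], [0, 0, 0, -0.09, -0.372, 0.018, 255], [0, 0, 0, -0.09, -0.372, 0.018, 255]])

```text
t: 26.08
position: [0.592, -0.1929, 0.2006]
tool_rot: [0.053, 1.567, -0.052]
contact_force: [-0.0, 0.4, -1.0]
width: 0.0271
```

Run:
```python
from h import *
s=st()
g=get_image('wrist');save('w21',g['image']);pad(g,'yellow')
```

```text
t 26.08 p [ 0.592  -0.1929  0.2006] jaw -0.0664 F [-0.04  0.38 -1.01] w 0.0271 q [-0.53  0.17  0.11  1.51  0.    1.11]
yellow [406.   39.8] [  7  40 103] [ 0.7286 -0.0551  0.008 ]
yellow [269.  105.6] [  43   30 1017] [ 0.5906 -0.1065  0.008 ]
yellow [275.6 170.4] [ 40  26 853] [ 0.5929 -0.1745  0.008 ]
yellow [138.  301.4] [  84   51 1564] [ 0.4056 -0.3312  0.008 ]
yellow [265.7 364.9] [ 13  19 175] [ 0.5605 -0.4452  0.008 ]
yellow [169.7 400.2] [ 26  10 153] [ 0.4162 -0.5001  0.008 ]
```

View pics/w21.png

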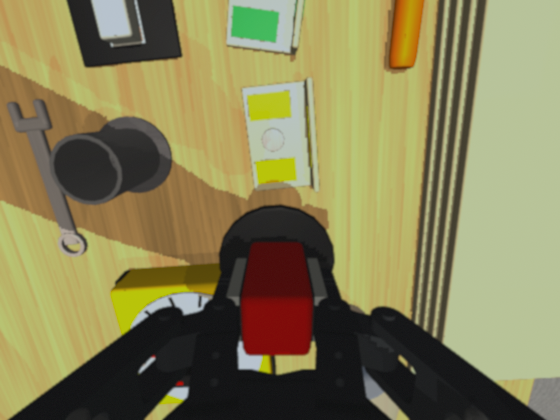

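Request:
drive_tool(deltas=[[0, 0, 0, 0, 0.03, -0.0035, 255], [0, 0, 0, 0, 0.052, -0.0035, 255], [0, 0, 0, 0.03, 0.052, -0.0035, 255], [0, 0, 0, 0.06, 0.052, -0.0035, 255], [0, 0, 0, 0.075, 0.052, -0.0035, 255], [0, 0, 0, 0.083, 0.052, -0.0035, 255], [0, 0, 0, 0.085, 0.052, -0.0035, 255], [0, 0, 0, 0.085, 0.052, -0.0035, 255], [0, 0, 0, 0.085, 0.052, -0.0035, 255]])

```text
t: 26.88
position: [0.5932, -0.1396, 0.1174]
tool_rot: [0.051, 1.565, -0.05]
contact_force: [0.5, -0.3, -1.8]
width: 0.0272
```

Run:
```python
from h import *
s=st();print(delta([.592,-.1405,.111],-.065))
g=get_image('wrist');save('w22',g['image']);pad(g,'yellow');g=get_image('side');save('s22',g['image'],(190,70,390,290),2.7)
```

```text
t 26.88 p [ 0.5932 -0.1396  0.1174] jaw -0.0643 F [ 0.48 -0.29 -1.84] w 0.0272 q [-0.45  0.14 -0.08  1.35  0.    1.19]
[ 0.0007  0.0051 -0.0002  0.0064 -0.001  -0.0012]
yellow [452.2  60.5] [ 20 109 280] [ 0.7325 -0.032   0.008 ]
yellow [270.2 171.5] [  54   35 1563] [ 0.5906 -0.1065  0.008 ]
yellow [319.  200.9] [  5  47 130] [ 0.6307 -0.1347  0.008 ]
yellow [178.2 391.8] [ 25  13 217] [ 0.4742 -0.3394  0.008 ]
```

View pics/s22.png

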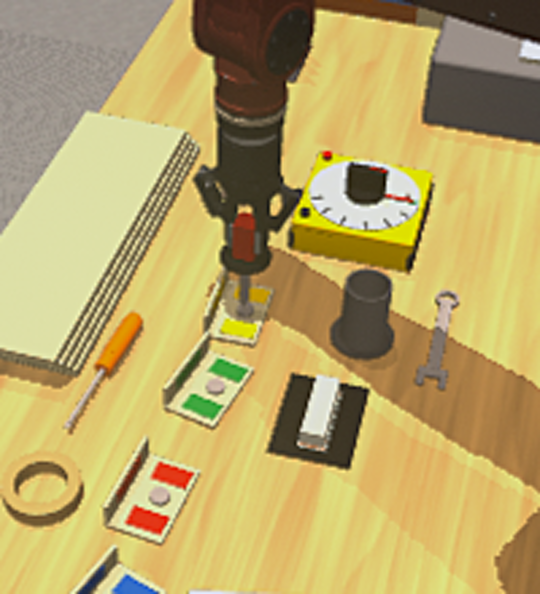

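Request:
drive_tool(deltas=[[0, 0, 0, 0.003, -0.001, -0.001, 255], [0, 0, 0, 0.005, -0.001, -0.001, 255], [0, 0, 0, 0.006, -0.001, -0.001, 255], [0, 0, 0, 0.0065, -0.001, -0.001, 255], [0, 0, 0, 0.007, -0.001, -0.001, 255], [0, 0, 0, 0.0073, -0.001, -0.001, 255], [0, 0, 0, 0.0073, -0.001, -0.001, 255], [0, 0, 0, 0.0073, -0.001, -0.001, 255]])

```text
t: 27.65
position: [0.5923, -0.1411, 0.111]
tool_rot: [0.05, 1.564, -0.051]
contact_force: [-1.7, 0.6, 4.8]
width: 0.0272
```

Request:
drive_tool(deltas=[[0, 0, 0, 0.001, 0, 0, 255], [0, 0, 0, 0.001, 0, 0, 255], [0, 0, 0, 0.001, 0, 0, 255], [0, 0, 0, 0.001, 0, 0, 255], [0, 0, 0, 0.001, 0, 0, 255], [0, 0, 0, 0.001, 0, 0, 255], [0, 0, 0, 0.001, 0, 0, 255], [0, 0, 0, 0.001, 0, 0, 255]])

```text
t: 28.32
position: [0.5924, -0.1412, 0.111]
tool_rot: [0.05, 1.564, -0.052]
contact_force: [-2.2, 1.2, 7.0]
width: 0.027
```

Run:
```python
from h import *
s=st()
g=get_image('side');save('s23',g['image'],(190,70,390,290),2.7)
print(delta([.585,-.055,.2],-.063))
```

```text
t 28.32 p [ 0.5924 -0.1412  0.111 ] jaw -0.0648 F [-2.23  1.17  7.04] w 0.027 q [-0.45  0.13 -0.09  1.34  0.    1.19]
[-0.0018  0.0064  0.0008 -0.0892  0.0854 -0.0124]
```

View pics/s23.png

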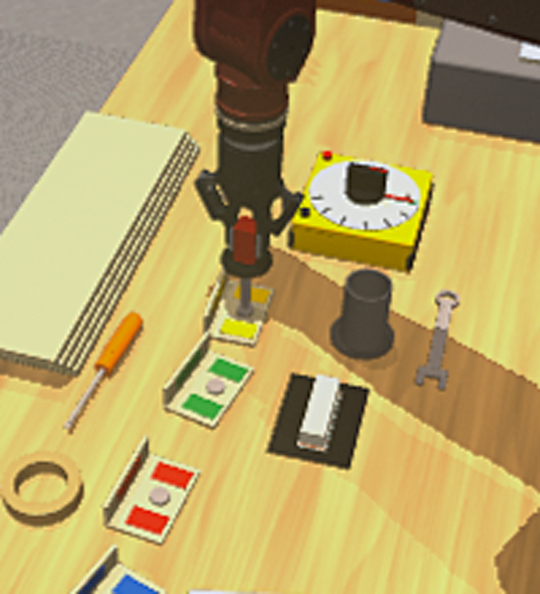

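Request:
drive_tool(deltas=[[0, 0, 0, -0.02, 0, 0, 255], [0, 0, 0, -0.06, 0, 0, 255], [0, 0.006, 0, -0.09, 0, 0, 255], [0, 0.006, 0, -0.09, 0.04, -0.006, 255], [0, 0.006, 0, -0.09, 0.08, -0.012, 255], [0, 0.006, 0, -0.09, 0.085, -0.012, 255], [0, 0.006, 0, -0.09, 0.085, -0.012, 255], [0, 0.006, 0, -0.09, 0.085, -0.012, 255]])

```text
t: 29.03
position: [0.5854, -0.0554, 0.2006]
tool_rot: [0.049, 1.57, -0.051]
contact_force: [-0.5, -0.9, -2.5]
width: 0.027
```

Run:
```python
from h import *
s=st()
g=get_image('wrist');save('w24',g['image']);pad(g,'green')
```

```text
t 29.03 p [ 0.5854 -0.0554  0.2006] jaw -0.0638 F [-0.54 -0.94 -2.48] w 0.027 q [-0.32  0.06 -0.    1.51 -0.    1.32]
green [279.7 100. ] [ 43  29 947] [0.5947 0.0354 0.008 ]
green [272.  165.2] [ 39  25 786] [ 0.582  -0.0314  0.008 ]
```

View pics/w24.png

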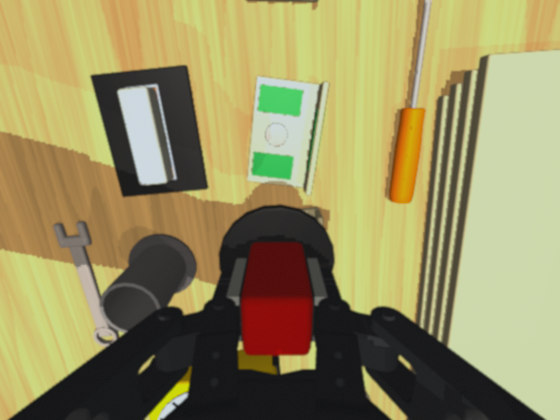

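Run:
```python
from h import *
g=get_image('wrist');print(onplane(g,276.5,134,.014).round(4)); print(delta([.5884,.002,.117],-.064))
```

```text
[0.5891 0.0014 0.014 ]
[-0.0016 -0.0001  0.001   0.0834  0.0585 -0.0008]
```

Request:
drive_tool(deltas=[[0, 0, 0, 0, 0.03, -0.0007, 255], [0, 0, 0, 0, 0.057, -0.0007, 255], [0, 0, 0, 0.03, 0.057, -0.0007, 255], [0, 0, 0, 0.06, 0.057, -0.0007, 255], [0, 0, 0, 0.075, 0.057, -0.0007, 255], [0, 0, 0, 0.083, 0.057, -0.0007, 255], [0, 0, 0, 0.085, 0.057, -0.0007, 255], [0, 0, 0, 0.085, 0.057, -0.0007, 255], [0, 0, 0, 0.085, 0.057, -0.0007, 255]])

```text
t: 29.88
position: [0.5892, -0.0003, 0.1168]
tool_rot: [0.051, 1.568, -0.053]
contact_force: [0.7, -0.4, -1.4]
width: 0.0273
```

Run:
```python
from h import *
s=st();print(delta([.5884,.002,.111],-.065))
g=get_image('wrist');save('w25',g['image']);pad(g,'green');g=get_image('side');save('s25',g['image'],(190,70,390,290),2.7)
```

```text
t 29.88 p [ 5.892e-01 -3.000e-04  1.168e-01] jaw -0.0664 F [ 0.74 -0.39 -1.36] w 0.0273 q [-0.22  0.08 -0.14  1.35 -0.    1.42]
[-0.0014  0.0017  0.0013  0.0058  0.0022 -0.0009]
green [279.9 167.7] [  54   34 1461] [0.5946 0.0354 0.008 ]
```

View pics/s25.png

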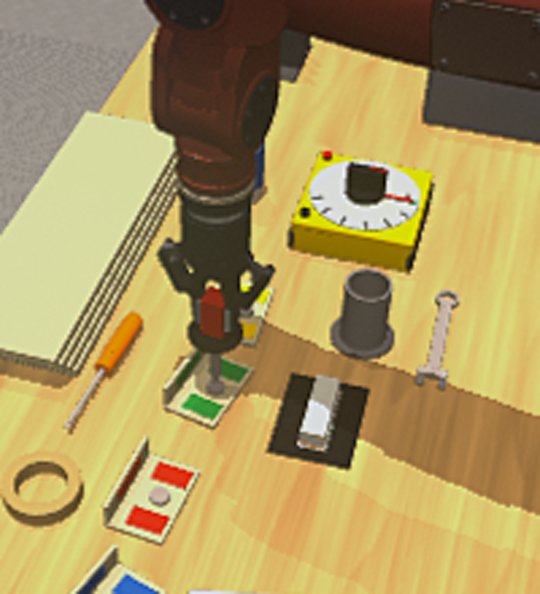

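Request:
drive_tool(deltas=[[0, 0, 0, 0.002, 0.002, -0.001, 255], [0, 0, 0, 0.004, 0.002, -0.001, 255], [0, 0, 0, 0.005, 0.002, -0.001, 255], [0, 0, 0, 0.0055, 0.002, -0.001, 255], [0, 0, 0, 0.006, 0.002, -0.001, 255], [0, 0, 0, 0.0066, 0.002, -0.001, 255], [0, 0, 0, 0.0066, 0.002, -0.001, 255], [0, 0, 0, 0.0066, 0.002, -0.001, 255]])

```text
t: 30.65
position: [0.5886, 0.002, 0.111]
tool_rot: [0.051, 1.568, -0.053]
contact_force: [-2.1, 0.3, 5.2]
width: 0.0273
```

Request:
drive_tool(deltas=[[0, 0, 0, 0.001, 0, 0, 255], [0, 0, 0, 0.001, 0, 0, 255], [0, 0, 0, 0.001, 0, 0, 255], [0, 0, 0, 0.001, 0, 0, 255], [0, 0, 0, 0.001, 0, 0, 255], [0, 0, 0, 0.001, 0, 0, 255], [0, 0, 0, 0.001, 0, 0, 255], [0, 0, 0, 0.001, 0, 0, 255]])

```text
t: 31.32
position: [0.5886, 0.002, 0.111]
tool_rot: [0.05, 1.567, -0.053]
contact_force: [-3.2, 1.0, 7.8]
width: 0.0271
```

Run:
```python
from h import *
s=st()
g=get_image('side');save('s26',g['image'],(150,70,390,370),2)
print(delta([.585,.28,.2],-.063))
```

```text
t 31.32 p [0.5886 0.002  0.111 ] jaw -0.0659 F [-3.24  0.99  7.77] w 0.0271 q [-0.22  0.08 -0.15  1.34 -0.    1.42]
[-0.003   0.003   0.0015 -0.0896  0.277  -0.0217]
```

View pics/s26.png

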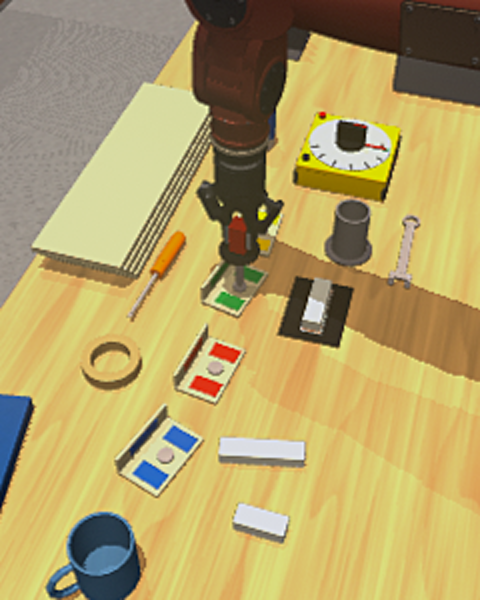

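Request:
drive_tool(deltas=[[0, 0, 0, -0.02, 0, 0, 255], [0, 0, 0, -0.06, 0, 0, 255], [0, 0.003, 0, -0.09, 0, 0, 255], [0, 0.003, 0, -0.09, 0.04, -0.004, 255], [0, 0.003, 0, -0.09, 0.08, -0.008, 255], [0, 0.003, 0, -0.09, 0.12, -0.012, 255], [0, 0.003, 0, -0.09, 0.16, -0.016, 255], [0, 0.003, 0, -0.09, 0.2, -0.02, 255], [0, 0.003, 0, -0.09, 0.24, -0.022, 255], [0, 0.003, 0, -0.09, 0.277, -0.022, 255], [0, 0.003, 0, -0.09, 0.277, -0.022, 255], [0, 0.003, 0, -0.09, 0.277, -0.022, 255]])

```text
t: 32.37
position: [0.5841, 0.282, 0.1995]
tool_rot: [0.048, 1.571, -0.051]
contact_force: [-0.2, -0.3, -2.2]
width: 0.0278
```

Run:
```python
from h import *
s=st()
g=get_image('wrist');save('w27',g['image']);pad(g,'blue')
print(delta([.59,.337,.117],-.064))
```

```text
t 32.37 p [0.5841 0.282  0.1995] jaw -0.0627 F [-0.18 -0.33 -2.21] w 0.0278 q [ 0.25  0.25  0.2   1.52 -0.    1.88]
blue [523.9  68.2] [  73  147 9718] [0.8374 0.3867 0.008 ]
blue [287.9 102.3] [ 45  33 993] [0.6012 0.3698 0.008 ]
blue [273.4 166.5] [ 42  28 816] [0.582  0.3046 0.008 ]
[-0.0004 -0.0007  0.0021  0.0826  0.0569  0.002 ]
```

View pics/w27.png

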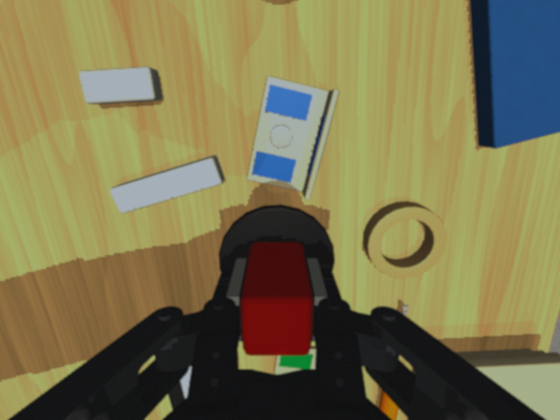

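Request:
drive_tool(deltas=[[0, 0, 0, 0, 0.03, 0.004, 255], [0, 0, 0, 0, 0.056, 0.004, 255], [0, 0, 0, 0.03, 0.056, 0.004, 255], [0, 0, 0, 0.06, 0.056, 0.004, 255], [0, 0, 0, 0.075, 0.056, 0.004, 255], [0, 0, 0, 0.081, 0.056, 0.004, 255], [0, 0, 0, 0.083, 0.056, 0.004, 255], [0, 0, 0, 0.083, 0.056, 0.004, 255], [0, 0, 0, 0.083, 0.056, 0.004, 255]])

```text
t: 33.17
position: [0.593, 0.3357, 0.1184]
tool_rot: [0.05, 1.569, -0.052]
contact_force: [-0.5, 0.3, -0.8]
width: 0.027
```

Run:
```python
from h import *
s=st();print(delta([.5916,.3372,.111],-.065))
g=get_image('wrist');save('w28',g['image']);pad(g,'blue');g=get_image('side');save('s28',g['image'],(150,150,350,370),2.7)
```

```text
t 33.17 p [0.593  0.3357 0.1184] jaw -0.0652 F [-0.49  0.29 -0.84] w 0.027 q [ 0.32  0.36  0.18  1.39 -0.    1.96]
[-0.0002  0.0016  0.0013  0.0074  0.0015 -0.0015]
blue [548.5 110.8] [  22  224 4897] [0.812 0.402 0.008]
blue [283.5 168.9] [  55   39 1461] [0.6012 0.3699 0.008 ]
```

View pics/s28.png

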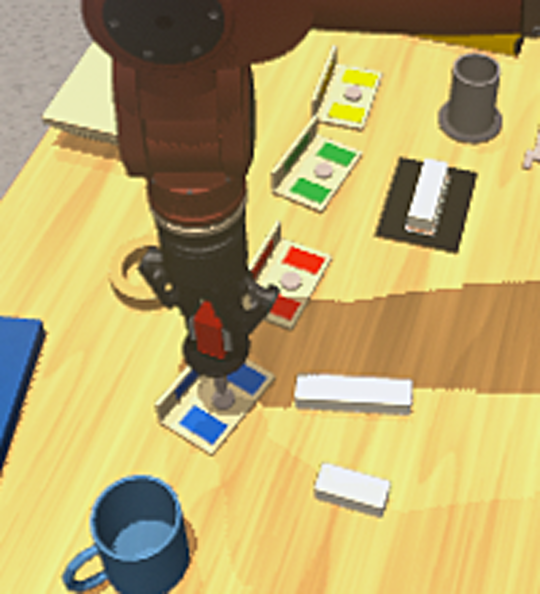

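Request:
drive_tool(deltas=[[0, 0, 0, 0.003, 0.0015, -0.0015, 255], [0, 0, 0, 0.005, 0.0015, -0.0015, 255], [0, 0, 0, 0.0065, 0.0015, -0.0015, 255], [0, 0, 0, 0.007, 0.0015, -0.0015, 255], [0, 0, 0, 0.0077, 0.0015, -0.0015, 255], [0, 0, 0, 0.0083, 0.0015, -0.0015, 255], [0, 0, 0, 0.0083, 0.0015, -0.0015, 255], [0, 0, 0, 0.0083, 0.0015, -0.0015, 255]])

```text
t: 33.93
position: [0.5915, 0.3377, 0.111]
tool_rot: [0.05, 1.568, -0.052]
contact_force: [-2.9, -0.3, 5.2]
width: 0.0277
```

Request:
drive_tool(deltas=[[0, 0, 0, 0.001, 0, 0, 255], [0, 0, 0, 0.001, 0, 0, 255], [0, 0, 0, 0.001, 0, 0, 255], [0, 0, 0, 0.001, 0, 0, 255], [0, 0, 0, 0.001, 0, 0, 255], [0, 0, 0, 0.001, 0, 0, 255], [0, 0, 0, 0.001, 0, 0, 255], [0, 0, 0, 0.001, 0, 0, 255]])

```text
t: 34.6
position: [0.5915, 0.3377, 0.111]
tool_rot: [0.05, 1.568, -0.051]
contact_force: [-3.4, -1.0, 6.1]
width: 0.0273
```

Run:
```python
from h import *
s=st()
g=get_image('side');save('s29',g['image'],(150,70,390,370),2)
```

```text
t 34.6 p [0.5915 0.3377 0.111 ] jaw -0.0646 F [-3.38 -1.04  6.06] w 0.0273 q [ 0.33  0.36  0.17  1.38 -0.    1.96]
```

View pics/s29.png

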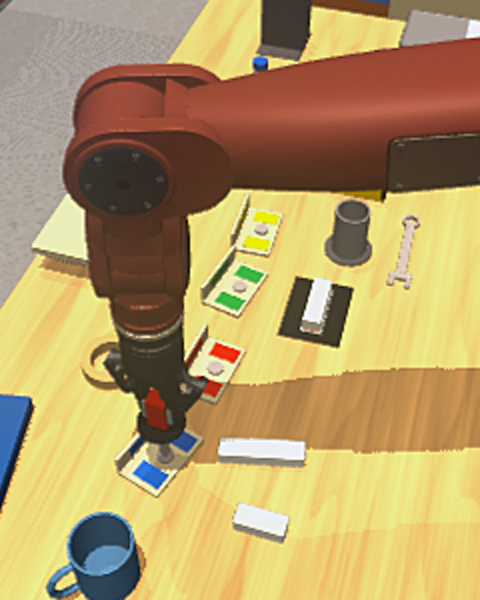

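Request:
drive_tool(deltas=[[0, 0, 0, -0.02, 0, 0, 255], [0, 0, 0, -0.06, 0, 0, 255], [0, 0, 0, -0.1, 0, 0, 255], [0, 0, 0, -0.12, 0, 0, 255], [0, 0, 0, -0.12, -0.04, -0.02, 255], [0, 0, 0, -0.12, -0.08, -0.04, 255], [0, 0, 0, -0.12, -0.12, -0.06, 255], [0, 0, 0, -0.12, -0.16, -0.08, 255], [0, 0, 0, -0.12, -0.2, -0.09, 255], [0, 0, 0, -0.12, -0.24, -0.1, 255], [0, 0, 0, -0.12, -0.28, -0.11, 255], [0, 0, 0, -0.12, -0.32, -0.12, 255], [0, 0, 0, -0.12, -0.36, -0.12, 255], [0, 0, 0, -0.12, -0.4, -0.12, 255], [0, 0, 0, -0.12, -0.44, -0.12, 255], [0, 0, 0, -0.12, -0.495, -0.121, 255], [0, 0, 0, -0.12, -0.495, -0.121, 255], [0, 0, 0, -0.12, -0.495, -0.121, 255]])

```text
t: 36.15
position: [0.4379, -0.1521, 0.2309]
tool_rot: [0.053, 1.568, -0.056]
contact_force: [0.4, -0.1, -1.1]
width: 0.0273
```

Run:
```python
from h import *
s=st();print(delta([.4382,-.1487,.2200],-.064))
g=get_image('wrist');save('w30',g['image']);g=get_image('side');save('s30',g['image'],(190,70,390,290),2.7)
print(delta([.4382,-.1487,.2200],-.064))
```

```text
t 36.15 p [ 0.4379 -0.1521  0.2309] jaw -0.0693 F [ 0.44 -0.06 -1.09] w 0.0273 q [-0.62 -0.32 -0.3   1.59 -0.    1.02]
[-0.0053  0.0025  0.0019  0.0108  0.0035 -0.    ]
[-0.0026  0.0024  0.0004  0.011   0.0002 -0.0001]
```

View pics/s30.png

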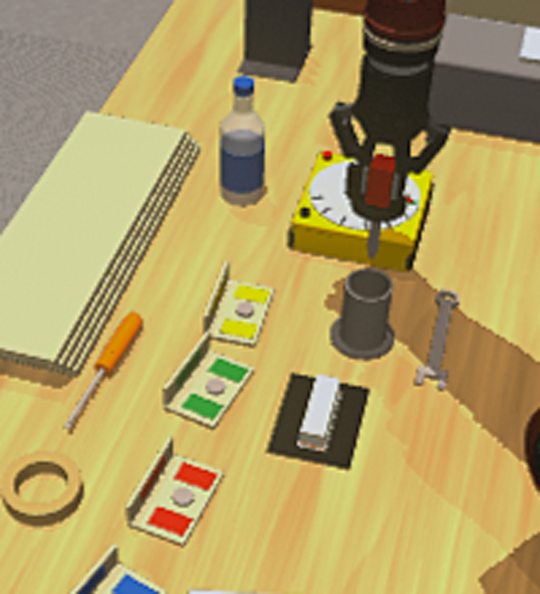

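View pics/w30.png

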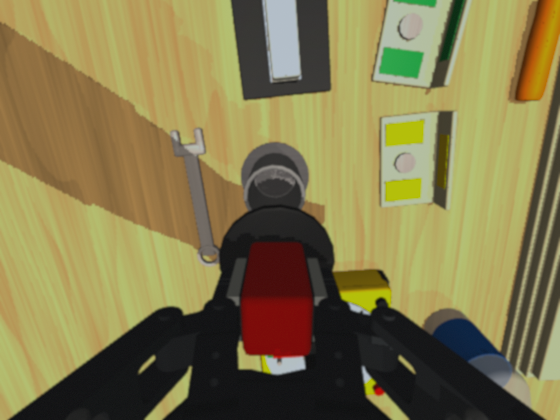

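Request:
drive_tool(deltas=[[-0.002, 0.002, 0, 0.03, 0, 0, 255], [-0.002, 0.002, 0, 0.06, 0, 0, 255], [-0.002, 0.002, 0, 0.09, 0, 0, 255], [-0.002, 0.002, 0, 0.108, 0, 0, 255], [-0.002, 0.002, 0, 0.115, 0, 0, 255], [-0.002, 0.002, 0, 0.117, 0, 0, 255], [-0.002, 0.002, 0, 0.117, 0, 0, 255]])

```text
t: 36.83
position: [0.4389, -0.1484, 0.1146]
tool_rot: [0.049, 1.569, -0.05]
contact_force: [-0.1, 0.2, -1.4]
width: 0.0273
```

Run:
```python
from h import *
s=st();print(delta([.4382,-.1487,.1091],-.064))
```

```text
t 36.83 p [ 0.4389 -0.1484  0.1146] jaw -0.0635 F [-0.08  0.24 -1.37] w 0.0273 q [-0.61 -0.32 -0.51  1.38 -0.    1.02]
[ 0.0005  0.0008  0.0006  0.0055 -0.0004 -0.0007]
```

Request:
drive_tool(deltas=[[0, 0, 0, 0.003, -0.0005, -0.0007, 255], [0, 0, 0, 0.0045, -0.0005, -0.0007, 255], [0, 0, 0, 0.0055, -0.0005, -0.0007, 255], [0, 0, 0, 0.0058, -0.0005, -0.0007, 255], [0, 0, 0, 0.0058, -0.0005, -0.0007, 255], [0, 0, 0, 0.0058, -0.0005, -0.0007, 255]])

```text
t: 37.33
position: [0.4383, -0.149, 0.1092]
tool_rot: [0.049, 1.569, -0.051]
contact_force: [0.3, 0.9, 0.5]
width: 0.0272
```

Request:
drive_tool(deltas=[[0, 0, 0, 0, 0, 0, 100], [0, 0, 0, 0, 0, 0, 0], [0, 0, 0, 0, 0, 0, 0], [0, 0, 0, 0, 0, 0, 0], [0, 0, 0, 0, 0, 0, 0], [0, 0, 0, 0, 0, 0, 0], [0, 0, 0, 0, 0, 0, 0], [0, 0, 0, -0.03, 0, 0, 0], [0, 0, 0, -0.07, 0, 0, 0], [0, 0, 0, -0.11, 0, 0, 0], [0, 0, 0, -0.15, 0, 0, 0], [0, 0, 0, -0.18, 0, 0, 0], [0, 0, 0, -0.18, 0, 0, 0], [0, 0, 0, -0.18, 0, 0, 0]])

```text
t: 38.5
position: [0.4389, -0.1494, 0.2911]
tool_rot: [0.048, 1.566, -0.052]
contact_force: [0.4, 0.4, -2.5]
width: 0.0856
```

Run:
```python
from h import *
s=st();g=get_image('wrist');save('w31',g['image']);save('w31z',g['image'],(230,120,330,220),6)
print(delta([.455,.009,.22],.03))
```

```text
t 38.5 p [ 0.4389 -0.1494  0.2911] jaw -0.0636 F [ 0.4   0.4  -2.55] w 0.0856 q [-0.61 -0.29 -0.17  1.69 -0.    1.02]
[-0.0936  0.0019  0.0013  0.0692  0.1588  0.0064]
```

View pics/w31.png

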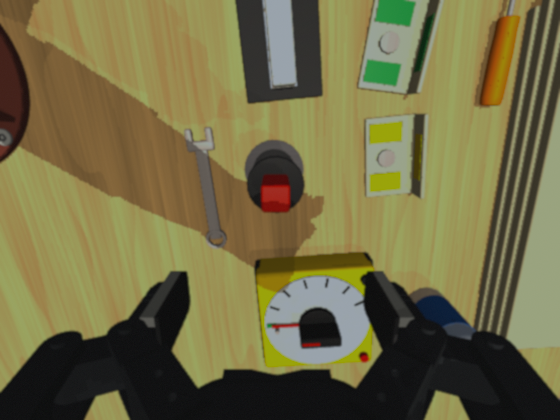

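View pics/w31z.png

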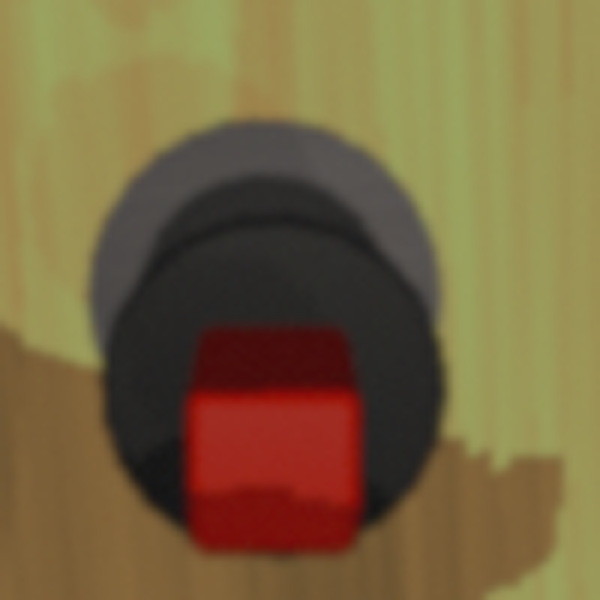

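Request:
drive_tool(deltas=[[-0.05, 0, 0, 0, 0.04, 0.006, 0], [-0.095, 0, 0, 0, 0.08, 0.006, 0], [-0.095, 0, 0, 0.02, 0.12, 0.006, 0], [-0.095, 0, 0, 0.05, 0.159, 0.006, 0], [-0.095, 0, 0, 0.07, 0.159, 0.006, 0], [-0.095, 0, 0, 0.07, 0.159, 0.006, 0], [-0.095, 0, 0, 0.07, 0.159, 0.006, 0]])

```text
t: 39.13
position: [0.4532, 0.0098, 0.2172]
tool_rot: [-0.026, 1.573, 0.025]
contact_force: [-0.1, -0.4, 0.6]
width: 0.0854
```

Run:
```python
from h import *
s=st();g=get_image('wrist');save('w32',g['image'])
print(delta([.4552,.0095,.0112],.0318))
im=g['image'];hsv=cv2.cvtColor(im,cv2.COLOR_RGB2HSV).astype(int);H,S,V=hsv[...,0],hsv[...,1],hsv[...,2]
m=(S<75)&(V>70);m[270:]=0;m[:,:200]=0;m[:,340:]=0;m[:100]=0
for r in rect(g,m,.031,200): print('bar',r)
```

```text
t 39.13 p [0.4532 0.0098 0.2172] jaw 0.0329 F [-0.1  -0.44  0.55] w 0.0854 q [-0.27 -0.35 -0.35  1.57 -0.    1.27]
[-2.000e-04  4.000e-04  1.300e-03  2.078e-01  8.000e-04  1.000e-03]
bar (array([278.2, 182.9]), array([454.5,  11.2]), 100.8, 33.4, np.float32(91.4))
```

View pics/w32.png

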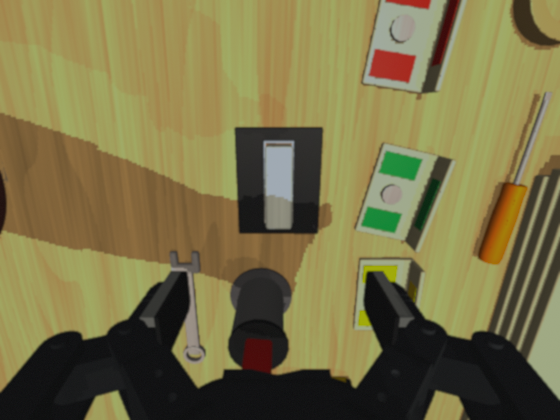

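Request:
drive_tool(deltas=[[0, 0, 0, 0.04, 0.0008, 0.001, 0], [0, 0, 0, 0.08, 0.0008, 0.001, 0], [0, 0, 0, 0.12, 0.0008, 0.001, 0], [0, 0, 0, 0.155, 0.0008, 0.001, 0], [0, 0, 0, 0.185, 0.0008, 0.001, 0], [0, 0, 0, 0.2, 0.0008, 0.001, 0], [0, 0, 0, 0.205, 0.0008, 0.001, 0], [0, 0, 0, 0.2065, 0.0008, 0.001, 0], [0, 0, 0, 0.2065, 0.0008, 0.001, 0], [0, 0, 0, 0.2065, 0.0008, 0.001, 255], [0, 0, 0, 0.2065, 0.0008, 0.001, 255], [0, 0, 0, 0.2065, 0.0008, 0.001, 255], [0, 0, 0, 0.2065, 0.0008, 0.001, 255], [0, 0, 0, 0.2065, 0.0008, 0.001, 255], [0, 0, 0, 0.2065, 0.0008, 0.001, 255], [0, 0, 0, 0.2065, 0.0008, 0.001, 255], [0, 0, 0, 0.2065, 0.0008, 0.001, 255]], force=50)

```text
t: 40.6
position: [0.4557, 0.0094, 0.0132]
tool_rot: [-0.026, 1.569, 0.024]
contact_force: [-0.9, 0.5, 5.8]
width: 0.029
```

Run:
```python
from h import *
s=st();g=get_image('wrist');save('w33',g['image'])
```

```text
t 40.6 p [0.4557 0.0094 0.0132] jaw 0.0318 F [-0.95  0.47  5.78] w 0.029 q [-0.27 -0.27 -0.66  1.18 -0.    1.27]
```

View pics/w33.png

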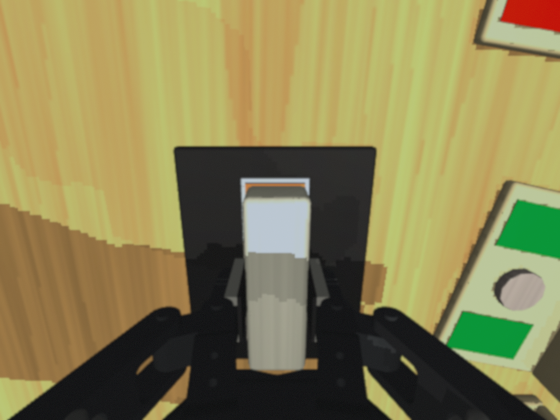

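Request:
drive_tool(deltas=[[0, 0, 0, -0.02, 0, 0, 255], [0, 0, 0, -0.06, 0, 0, 255], [-0.1, 0, 0, -0.1, 0.02, 0, 255], [-0.22, 0, 0, -0.12, 0.05, 0.012, 255], [-0.34, 0, 0, -0.12, 0.08, 0.012, 255], [-0.46, 0, 0, -0.12, 0.11, 0.012, 255], [-0.58, 0, 0, -0.12, 0.14, 0.012, 255], [-0.7, 0, 0, -0.12, 0.17, 0.012, 255], [-0.82, 0, 0, -0.12, 0.182, 0.012, 255], [-0.94, 0, 0, -0.12, 0.182, 0.012, 255], [-1.06, 0, 0, -0.12, 0.182, 0.012, 255], [-1.18, 0, 0, -0.12, 0.182, 0.012, 255], [-1.3, 0, 0, -0.12, 0.182, 0.012, 255], [-1.42, 0, 0, -0.12, 0.182, 0.012, 255], [-1.54, 0, 0, -0.12, 0.182, 0.012, 255], [-1.661, 0, 0, -0.12, 0.182, 0.012, 255], [-1.661, 0, 0, -0.12, 0.182, 0.012, 255], [-1.661, 0, 0, -0.12, 0.182, 0.012, 255]])

```text
t: 42.15
position: [0.4614, 0.1919, 0.1325]
tool_rot: [-1.297, 1.152, 1.294]
contact_force: [0.2, -0.6, -1.8]
width: 0.0286
```

Run:
```python
from h import *
s=st();g=get_image('wrist');save('w34',g['image'])
print(delta([.4623,.1913,.0105],1.6932))
```

```text
t 42.15 p [0.4614 0.1919 0.1325] jaw 1.689 F [ 0.19 -0.56 -1.77] w 0.0286 q [ 0.13 -0.2  -0.38  1.39 -0.    0.01]
[-0.0046 -0.0018  0.0008  0.1221 -0.0007 -0.0005]
```

View pics/w34.png

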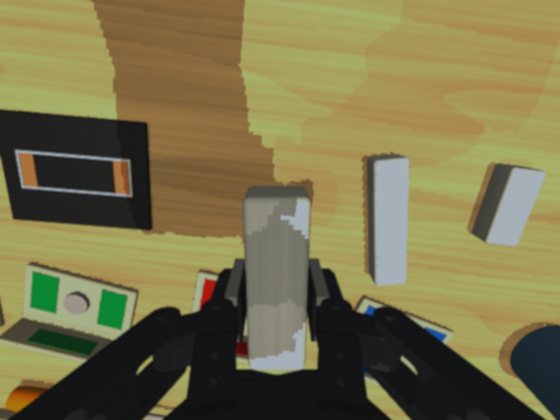

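Request:
drive_tool(deltas=[[-0.0045, -0.002, 0.001, 0.04, -0.0007, -0.0005, 255], [-0.0045, -0.002, 0.001, 0.08, -0.0007, -0.0005, 255], [-0.0045, -0.002, 0.001, 0.105, -0.0007, -0.0005, 255], [-0.0045, -0.002, 0.001, 0.117, -0.0007, -0.0005, 255], [-0.0045, -0.002, 0.001, 0.12, -0.0007, -0.0005, 255], [-0.0045, -0.002, 0.001, 0.121, -0.0007, -0.0005, 255], [-0.0045, -0.002, 0.001, 0.121, -0.0007, -0.0005, 255], [-0.0045, -0.002, 0.001, 0.121, -0.0007, -0.0005, 255]])

```text
t: 42.87
position: [0.4639, 0.1915, 0.0136]
tool_rot: [-1.299, 1.147, 1.296]
contact_force: [0.1, 1.3, -0.8]
width: 0.029
```

Run:
```python
from h import *
s=st()
print(delta([.4623,.1913,.0072],1.6932))
```

```text
t 42.87 p [0.4639 0.1915 0.0136] jaw 1.6925 F [ 0.05  1.32 -0.83] w 0.029 q [ 0.13 -0.12 -0.52  1.16  0.    0.01]
[-0.0007  0.0002  0.0029  0.0064  0.0017  0.    ]
```

Request:
drive_tool(deltas=[[0, 0, 0.003, 0.003, 0.0016, 0, 255], [0, 0, 0.003, 0.005, 0.0016, 0, 255], [0, 0, 0.003, 0.006, 0.0016, 0, 255], [0, 0, 0.003, 0.0065, 0.0016, 0, 255], [0, 0, 0.003, 0.0065, 0.0016, 0, 255], [0, 0, 0.003, 0.0065, 0.0016, 0, 255]])

```text
t: 43.37
position: [0.4624, 0.1913, 0.0072]
tool_rot: [-1.298, 1.149, 1.298]
contact_force: [0.3, 0.0, -0.2]
width: 0.0289
```

Request:
drive_tool(deltas=[[0, 0, 0, 0.0007, 0, 0, 255], [0, 0, 0, 0.0007, 0, 0, 255], [0, 0, 0, 0.0007, 0, 0, 255], [0, 0, 0, 0.0005, 0, 0, 0], [0, 0, 0, 0.0005, 0, 0, 0], [0, 0, 0, 0.0005, 0, 0, 0], [0, 0, 0, 0.0005, 0, 0, 0], [0, 0, 0, 0, 0, 0, 0], [0, 0, 0, 0, 0, 0, 0], [0, 0, 0, -0.04, 0, 0, 0], [0, 0, 0, -0.08, 0, 0, 0], [0, 0, 0, -0.12, 0, 0, 0], [0, 0, 0, -0.16, 0, 0, 0], [0, 0, 0, -0.2, 0, 0, 0], [0, 0, 0, -0.24, 0, 0, 0], [0, 0, 0, -0.24, 0, 0, 0], [0, 0, 0, -0.24, 0, 0, 0]])

```text
t: 44.78
position: [0.4638, 0.1914, 0.25]
tool_rot: [-1.3, 1.145, 1.295]
contact_force: [-0.1, -0.5, -1.0]
width: 0.0852
```

Run:
```python
from h import *
s=st();g=get_image('wrist');save('w36',g['image']);im=g['image'];hsv=cv2.cvtColor(im,cv2.COLOR_RGB2HSV).astype(int);H,S,V=hsv[...,0],hsv[...,1],hsv[...,2]
m=(S<70)&(V>75);m[235:]=0;m[:,:230]=0
for r in rect(g,m,.025): print('bar',r)
gt=get_image('top');save('t36',gt['image']);gs=get_image('side');save('s36',gs['image'])
```

```text
t 44.78 p [0.4638 0.1914 0.25  ] jaw 1.6925 F [-0.11 -0.52 -0.98] w 0.0852 q [ 0.13 -0.2  -0.16  1.6   0.    0.01]
bar (array([276.5, 176.5]), array([462.3, 190.9]), 94.6, 29.9, np.float32(6.9))
bar (array([357.4, 186.4]), array([463.6, 291.9]), 121.0, 31.2, np.float32(12.8))
bar (array([444.1, 175.7]), array([435.7, 393.4]), 70.4, 32.0, np.float32(0.1))
```

View pics/w36.png

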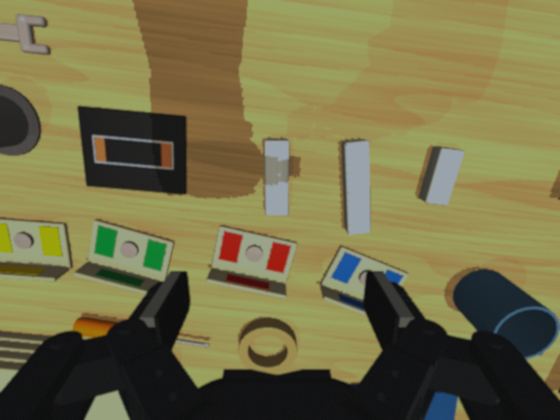

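View pics/t36.png

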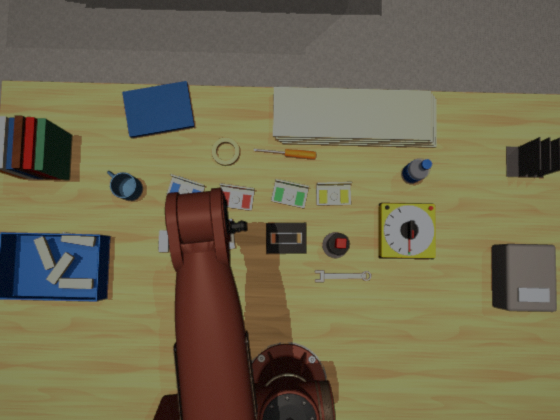

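View pics/s36.png

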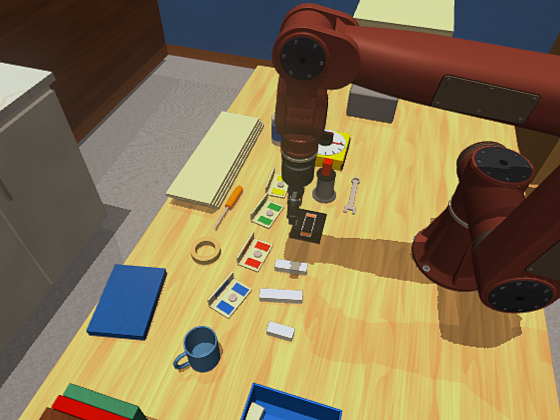

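Run:
```python
from h import *
st();print(sign_off())
```

```text
t 44.93 p [0.4619 0.1912 0.2458] jaw 1.6924 F [ 0.01  0.05 -2.25] w 0.0853 q [ 0.13 -0.2  -0.17  1.6   0.    0.01]
the job is handed in; nothing more can be done
None
```

The job is done and handed in at about 45 s. All four brackets were present.

- **Pointer:** I turned the knob back to the zero stop in two grasps of about 1.0 and 0.8 rad. In the last top view the pointer still lies on the green mark.
- **Link bar on the bed:** I laid the 95 mm bar in the outline over both contacts. It measured about 2 mm short of centre along its length.
- **Touches:** With the probe upright I touched the bar, then the red, yellow, green and blue pads. Each touch lasted at least 0.6 s, with a contact force of roughly 7–10 N.
- **Probe and bar back:** The probe stands in its stand with the collar on the rim. It may sit up to about 2 mm off its first position. The bar is back at (462.3, 190.9) mm, against (462.1, 190.8) mm where I found it, with the angle within 0.4°.
- **Other things:** The long and short bars measured unchanged. In the pictures the bystanders appear where they were, and the gripper was open and clear at hand-in.

Two checks did not agree fully:
- **Handle height:** The first estimate of the probe handle's height, from the top and wrist cameras, came out 22 mm low. A second wrist view agreed with the stated 154 mm to about 1 mm, so I used that.
- **Red bracket:** The pictures show it shifted 2–3 cm, between the yellow and green touches, after its own touch was finished and while the arm was away from it. I did not touch it again, so the order stayed as asked.

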